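Blank off a tilted valve body's ports for a vacuum test

TASK

Pull the blue blanking plate by its black grip straight out of its parking dock (spring balls hold it in), carry it to the valve body in the tilting cradle, and set it seal down over the ports, centred and square on the port face. The tilt of the face is different every time and nobody tells you the angle, so feel for it: tilt the plate until the red seal bears evenly all the way round, then finish while still gripping the plate and pressing it flush with a light steady push of about 10 N (do not let go, do not ram it). Leave the coupling, the spool tray and the screwdriver where they are.

Things in the scene. Friction and masses are not known exactly. Their poses are not given: they have to be found in the camera images.
- plate_grip (a point): Grasp point in the middle of the blanking plate's upright black grip: 44 mm long (plate x), 16 mm thick (plate y: pinch across this), 46 mm tall, flat sides. It lies 44 mm above the seal's underside, 30 mm above the blue plate's top, 16 mm below the grip's top. Axes: the plate's, x along grip and slide, y across, z out of its top. The plate weighs 0.2 to 0.3 kg.
- plate_seal (a point): Centre of the plate's underside, in the plane of its red soft rubber seal; plate axes. The plate: blue alloy 100 x 92 x 8 mm (x, y, z); under it a rectangular seal frame, 92 x 68 mm outside, of four strips 8 mm wide, 6 mm thick, which give about 1 mm at 10 N. Docked, it lies level, 24 mm above the work surface.
- plate: The blanking plate as a whole (blue plate, red seal, black grip); origin and axes as plate_seal. Its four seal strips are the solids seal_front_c0 (at its -x), seal_back_c0 (+x), seal_right_c0 (-y) and seal_left_c0 (+y).
- dock: Fixed parking dock, 130 x 140 mm; origin on the work surface under the parked plate's centre; open end at its -x. Two grooved side rails (lips 80 mm apart inside, tops 44 mm above the work surface) hold the plate's edges with 1.5 mm play, so it slides out only level along -x and is clear after 65 mm. A sprung ball in each rail sits in a notch of the plate: it lets go at a pull of 10 to 18 N.
- cradle: Tilting trunnion cradle fixed to the bench, base 170 x 200 mm, cheeks up to 120 mm high, 148 mm apart inside; the aluminium valve body is clamped in it. Origin on the work surface under the port centre; z up; y along the tilt axis; the port face looks up and towards its -x (roughly to the robot).
- port_centre (a point): Centre of the flat machined port face, 100 mm above the work surface; axes of the cradle's base (level, not tilting). The face is 112 mm (up the slope) x 88 mm (y); dark port mouths within 60 x 36 mm. The horizontal tilt axis, along y, runs through this point, so it stays put. The face rises towards +x, at 10 to 28 degrees from level: locked, rigid, not reported.
- coupling_mid (a point): Bystander: brass hose coupling standing upright, 26 mm across, 40 mm tall; point half-way up.
- tray_mid (a point): Bystander: blue tray 90 x 150 x 22 mm with three steel spool valves; point half-way up.
- driver_grip (a point): Bystander: screwdriver lying on the bench; point in the middle of its handle.
There are look-alikes about, which are no part of the job. Leave any yellow look-alike of the plate alone.

How it is judged:
By the outcome, as a careful person would: the job done as asked, in the order asked, and still so for the second after the job is handed in, while the arm keeps its last pose, push and grip.
It also fails if it takes over 67 s, if anything falls off the work surface, if the arm or the gripper's body presses on something with over 40 N, if the wrist force passes 120 N, or if a joint passes its speed limit or range.

ROBOT

A 6-joint arm with a two-finger parallel gripper is mounted at the origin on the work surface. World frame = base frame: x ahead of the robot, y to its left, z up, the work surface at z = 0. Lengths are in m, angles in rad, forces in N, time in s.
With the tool pointing down it reaches from about 0.4 to 0.825 m from the base axis. Payload 7 kg.
Tool frame: the origin (TCP) lies at the very end of the fingers, on their centre line; the grasp point (between the pads) lies 19 mm behind it; z points along the fingers, y is the direction in which the jaws open and shut (so a half turn about z gives the same grasp; the last joint's range is limited). The gripper opens to 85 mm and grips with 20 to 120 N. Pads are 22 mm wide; open, the fingers measure 114 mm over their backs; the gripper's body (76 mm by 85 mm) begins 54 mm behind the grasp point. The pads swing forward as they close: fully open they stand 13 mm farther back than shut.
Start: joints at [-0.848, 0.359, 0.012, 0, -1.224, -0.288], TCP at [0.284, -0.612, 0.231] pointing down, gripper open.
Joint ranges: [-3.07, 3.07], [-1.43, 2.12], [-1.02, 1.25], [-3.03, 1.67], [-3.05, -0], [-3.03, 3.03]. Speed limits (rad/s): [2.39, 2.39, 3.01, 3.14, 3.14, 3.14].

INTERFACE

Orientations are given as a unit quaternion [w, x, y, z].
In Python, from plant import bot, get_image gives the robot as it stands.
- The arm moves only by the tool drive_tool, never from a script. Its argument "moves" is a list of rows, each a list of 3 entries, a list of its own where there are three numbers: the opening, from -1 (shut) to 1 (fully open), then the shift along the world's x, y, z in m, then the turn about the world's z in degrees. In form: [[grip, [x, y, z], roll], ...]. A call has 1 to 5 rows; each row shifts and turns the commanded pose from where the row before left it; what a row does not reach is not made up. A row lasts 1/12 s, in which the tool goes at most 41.7 mm and 7.16 degrees, less where a joint would pass 70% of its speed; a pose out of reach is approached as far as the arm can. A call is refused whole if a number of a shift passes 0.0417 or a number of a turn 7.16, either way. A call with a gripper value outside its range is refused whole. The fingers move at their own pace and stop on an object; "grip_force" is the grip in N (left out, the last holds). Time passes only in rows, so rows that do not move let the fingers close. It gives the time, the measured TCP pose, the force and the opening at its end, in the units of the state.
- bot.observe(): the state, without advancing time (a new reading comes with each control period).
- get_image(name): name is "scene" or "side" or "wrist"; returns a dict with "image" (480x640x3 uint8, red, green, blue), "fx", "fy", "cx", "cy" (pixels), "xyz" and "attitude" of the camera in the world. Camera axes: x right, y up, looking along -z (the intrinsics and any distortion apply to the point x, -y, -z); pixel columns grow to the right and rows downward; lengths in m; the calibration is good to about 2 mm. A picture is of the moment at which its call begins. There is no depth.
- bot.job_done(): hands the job in, once; it reports no verdict.
The state is a dict: "t": time; "joint_positions": joint angles; "qd": joint speeds; "effort": joint torques, N m; "eef_pos": TCP position; "ee_rot": TCP orientation; "force": force on the tool from outside, world axes, zero at the start; "moment": the same for the moment, N m; "grip_width": opening from 0.0 (shut) to 1.0 (fully open).
Only numpy, scipy, OpenCV 4.12 (cv2) and the standard library are available. Lean on these libraries where they do the work, as an engineer would, in place of code of your own. Each camera call takes 0.05 s, during which the arm holds its last target.

## Working session

There is one attempt and no reset: what is moved stays moved. The work goes in short steps, Python scripts to look and compute and a tool call to move; the robot and the scene stay as the last step left them, time stands still between calls to the robot, and variables do not carry over. Pictures are saved under pics/ and viewed, and the job is handed in when it is done.

Besides the shell and the picture viewer there is one more tool, called after ">>>" by a JSON object that holds its "name" and its "arguments". drive_tool: Moves the arm, as the interface text tells. Its arguments: {"type":"object","properties":{"moves":{"type":"array"},"grip_force":{"type":"number"}},"required":["moves"]}

```bash
mkdir -p pics; ls; cat > h.py <<'E'
import numpy as np, cv2
from plant import bot, get_image
from scipy.spatial.transform import Rotation as R
def snap(n,f):
    d=get_image(n); cv2.imwrite(f'pics/{f}.png',d['image'][:,:,::-1]); np.save(f'pics/{f}.npy',{k:v for k,v in d.items()},allow_pickle=True); return d
def load(f): return np.load(f'pics/{f}.npy',allow_pickle=True).item()
def rot(d):
    a=np.array(d['attitude'],float)
    return a if a.shape==(3,3) else R.from_quat(a,scalar_first=True).as_matrix()
def proj(d,P):
    p=(np.atleast_2d(P)-np.array(d['xyz']))@rot(d)
    return np.c_[d['cx']+d['fx']*p[:,0]/-p[:,2], d['cy']+d['fy']*-p[:,1]/-p[:,2]]
def ray(d,u,v,z):
    r=rot(d)@np.array([(u-d['cx'])/d['fx'],-(v-d['cy'])/d['fy'],-1]); o=np.array(d['xyz'])
    return o+r*(z-o[2])/r[2]
E
python3 - <<'E'
from h import *
for n in ['scene','side','wrist']:
    d=snap(n,n+'0'); print({k:v for k,v in d.items() if k!='image'})
print(bot.observe())
E
```

```text
pics
{'fx': 435.6587345182826, 'fy': 435.6587345182826, 'cx': 318.8547392886439, 'cy': 240.0276892861314, 'xyz': array([ 0.92944225, -0.16400525,  0.78833249]), 'attitude': array([0.83141423, 0.23115029, 0.13395607, 0.48721216])}
{'fx': 589.6268799122979, 'fy': 589.6268799122979, 'cx': 322.0669336061271, 'cy': 235.91585677014217, 'xyz': array([0.4036399 , 0.72966959, 0.70430508]), 'attitude': array([-0.1172519 , -0.04960276,  0.41138267,  0.90252748])}
{'fx': 405.2478933421391, 'fy': 405.2478933421391, 'cx': 323.3604173081852, 'cy': 241.3902839845903, 'xyz': array([ 0.21941725, -0.64125917,  0.37362363]), 'attitude': array([ 0.53277069, -0.07554832, -0.11992161,  0.83430609])}
{'t': 0.15, 'joint_positions': array([-8.47909754e-01,  3.59214409e-01,  1.13029017e-02, -2.44619665e-04,
       -1.22410023e+00, -2.88096788e-01]), 'qd': array([-0.00022826, -0.00253678,  0.00100365, -0.00060804,  0.0015666 ,
        0.00133204]), 'effort': array([-3.38825666e-03, -5.83877492e+01,  2.93645042e+01,  6.94068298e+00,
       -4.38387069e-03,  1.77659636e-06]), 'eef_pos': array([ 0.28415229, -0.61189394,  0.23060047]), 'ee_rot': array([-1.93650871e-04, -2.15645876e-01,  9.76471440e-01,  5.87396230e-04]), 'force': array([ 0.99384443,  0.42025783, -0.9473523 ]), 'moment': array([-0.03982161, -0.05599079,  0.00731522]), 'grip_width': 0.9960139084337254}
```

View pics/scene0.png

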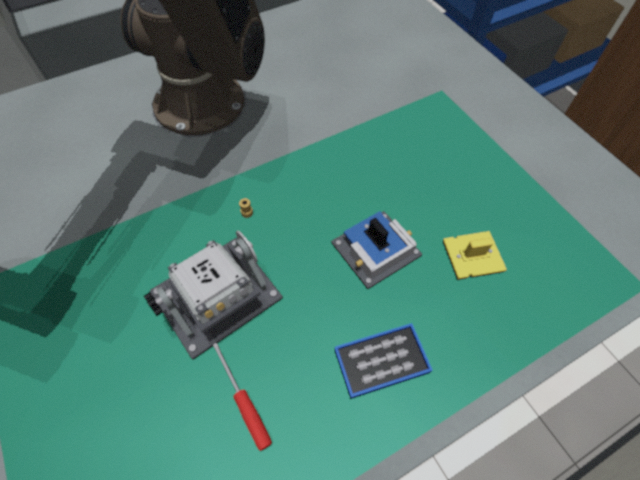

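View pics/side0.png

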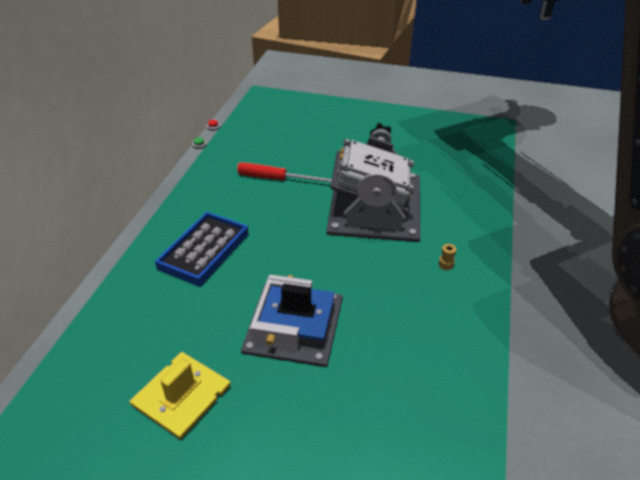

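View pics/wrist0.png

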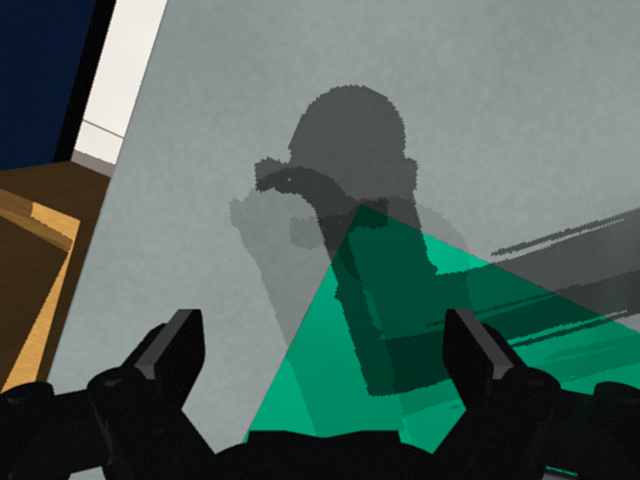

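Scene view: the blue plate in the dock has its black grip at (377,233). It could be confused with the yellow look-alike at (477,252) and the blue-rimmed tray at (383,360). The cradle is at (207,275), the coupling at (246,207) and the driver at (250,418). I choose the blue plate in the dock and check it in close crops.

```bash
python3 - <<'E'
from h import *
def crop(f,u,v,w,h,s):
    im=load(f)['image'][v:v+h,u:u+w,::-1]; return cv2.resize(im,None,fx=s,fy=s,interpolation=cv2.INTER_CUBIC)
cv2.imwrite('pics/c1.png',np.hstack([crop('scene0',325,195,100,100,4),crop('side0',240,265,105,100,4)[:400,:400]]))
cv2.imwrite('pics/c2.png',np.hstack([crop('scene0',140,220,150,150,2.66),crop('side0',320,110,120,120,3.325)]))
E
```

```text
(no output)
```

View pics/c1.png

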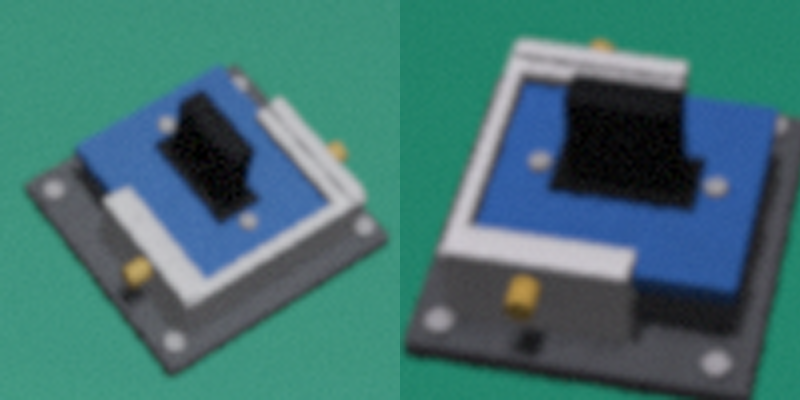

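View pics/c2.png

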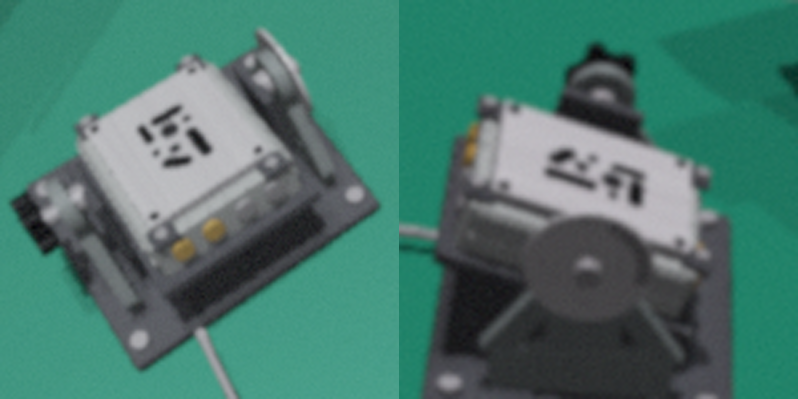

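```bash
cat > fit1.py <<'E'
from h import *
from scipy.optimize import least_squares
S=load('scene0');D=load('side0')
def s(u,v):return (u/4+325,v/4+195)
def e(u,v):return ((u-400)/4+240,v/4+265)
def T(p,P): 
    c,n=np.cos(p[2]),np.sin(p[2]); return np.array([p[0]+c*P[0]-n*P[1],p[1]+n*P[0]+c*P[1],P[2]])
# (cam,pix,local pt; z None=base thickness)
obs=[(S,s(75,150),(-.05,.046,.038)) ,(S,s(232,67),(-.05,-.046,.038)),
(D,e(777,108),(-.05,-.046,.038)),(D,e(740,294),(-.05,.046,.038)),
(S,s(25,190),(-.065,.07,None)),(S,s(387,240),(.065,-.07,None)),(S,s(172,373),(.065,.07,None)),
(D,e(407,347),(.065,.07,None)),(D,e(747,396),(-.065,.07,None))]
# which side is +y: try both
for flip in (1,-1):
  def f(p):
    r=[]
    for c,px,P in obs:
        P=(P[0],P[1]*flip,p[3] if P[2] is None else P[2]); r+=list(proj(c,T(p,P))[0]-px)
    return r
  for y0 in (0,1.57,3.1,-1.57):
    o=least_squares(f,[.6,.1,y0,.01]); 
    if o.cost<200: print(flip,o.x,o.cost,np.round(o.fun.reshape(-1,2),1).tolist())
for n,c,u,v,z in [('port',S,205,272,.1),('yellow',S,470,255,0),('coup',S,246,207,.02),('tray',S,383,360,.01),('drv',S,252,420,.01)]: print(n,ray(c,u,v,z))
im=S['image'][225:365,140:290,::-1]; cv2.imwrite('pics/c3.png',cv2.resize(im,None,fx=4,fy=4,interpolation=3))
im=D['image'][115:245,315:430,::-1]; cv2.imwrite('pics/c4.png',cv2.resize(im,None,fx=4.5,fy=4.5,interpolation=3))
E
python3 fit1.py
```

```text
port [ 0.52908521 -0.16767857  0.1       ]
yellow [0.70171826 0.32483172 0.        ]
coup [ 0.37893902 -0.03287507  0.02      ]
tray [0.79703926 0.04410035 0.01      ]
drv [ 0.77383467 -0.20242281  0.01      ]
```

View pics/c3.png

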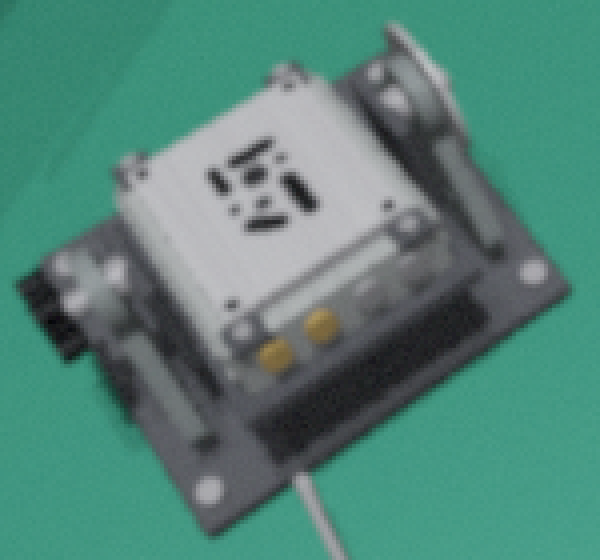

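View pics/c4.png

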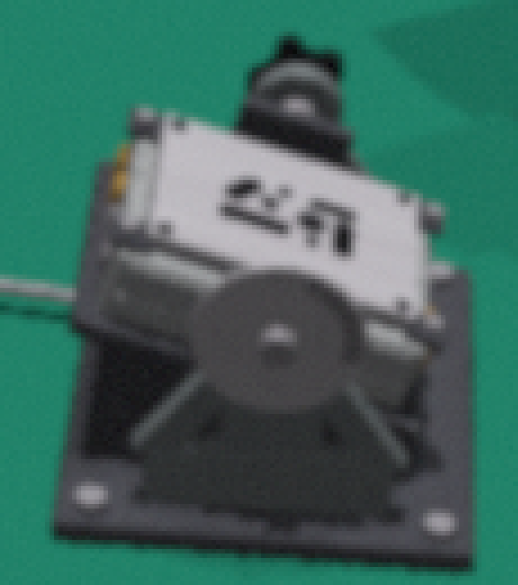

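```bash
python3 - <<'E'
s=open('fit1.py').read()
a=s.index('obs=');b=s.index('for n,c,u,v,z')
s=s[:a]+'''
obs=[(S,s(75,150),(-.05,-.046,.038)) ,(S,s(232,67),(-.05,.046,.038)),
(D,e(777,108),(-.05,-.046,.038)),(D,e(740,294),(-.05,.046,.038)),
(S,s(25,190),(-.065,-.07,None)),(S,s(387,240),(.065,.07,None)),(S,s(172,373),(.065,-.07,None)),
(D,e(407,347),(.065,.07,None)),(D,e(747,396),(-.065,.07,None))]
def f(p):
    r=[]
    for c,px,P in obs:
        P=(P[0],P[1],p[3] if P[2] is None else P[2]); r+=list(proj(c,T(p,P))[0]-px)
    return r
o=least_squares(f,[.62,.15,0,.01],loss='soft_l1');print('dock',o.x,o.cost,np.round(o.fun.reshape(-1,2),1).tolist())
def s2(u,v):return (u/4+140,v/4+225)
def e2(u,v):return (u/4.5+315,v/4.5+115)
ob2=[(S,s2(572,292),(1,1,None)),(S,s2(210,537),(1,-1,None)),(D,e2(55,535),(1,1,None)),(D,e2(472,568),(-1,1,None)),
(S,s2(118,192),(-1,-1,1)),(S,s2(322,78),(-1,1,1)),(S,s2(440,216),(1,1,1)),(S,s2(220,328),(1,-1,1)),
(D,e2(160,112),(1,-1,1)),(D,e2(428,195),(-1,-1,1)),(D,e2(423,318),(-1,1,1)),(D,e2(145,235),(1,1,1))]
def g(p):
    r=[]
    for c,px,P in ob2:
        if P[2] is None: Q=(.085*P[0],.1*P[1],p[3])
        else: Q=(.056*P[0]*np.cos(p[4]),.044*P[1],.1+.056*P[0]*np.sin(p[4]))
        r+=list(proj(c,T(p,Q))[0]-px)
    return r
q=least_squares(g,[.53,-.17,0,.01,.3],loss='soft_l1');print('cradle',q.x,q.cost,np.degrees(q.x[[2,4]]),np.round(q.fun.reshape(-1,2),1).tolist())
'''
open('fit1.py','w').write(s)
E
python3 fit1.py
```

```text
dock [0.59259838 0.16129958 0.07775363 0.00708404] 15.469610472622952 [[0.2, -0.2], [-3.2, -0.1], [-3.6, -0.6], [-4.9, -1.3], [-1.6, -2.0], [-0.1, -1.7], [-0.8, -0.5], [-1.9, 0.4], [0.5, 1.4]]
cradle [ 0.5285148  -0.16840902  0.14869392  0.00332716  0.28041417] 31.401543526622458 [ 8.51953393 16.06654837] [[-0.5, -0.9], [-0.6, 0.7], [-1.9, 0.3], [-0.4, 0.0], [0.7, -4.9], [-8.2, -2.0], [-9.2, -3.0], [0.6, -1.7], [-0.2, 0.2], [-3.6, -0.6], [-2.4, -0.6], [-0.4, -0.7]]
```

```bash
python3 - <<'E'
from h import *
d=load('wrist0'); o=bot.observe(); Rt=R.from_quat(o['ee_rot'],scalar_first=True).as_matrix()
print(np.round(Rt,3)); print('tool y yaw',np.degrees(np.arctan2(Rt[1,1],Rt[0,1])))
print('cam in tool',Rt.T@(np.array(d['xyz'])-o['eef_pos'])); print('look in tool',Rt.T@rot(d)@[0,0,-1], 'cam x in tool',Rt.T@rot(d)[:,0])
print(ray(d,320,240,0), ray(d,320,240,.1))
E
```

```text
[[-0.907 -0.421 -0.001]
 [-0.421  0.907  0.001]
 [ 0.     0.001 -1.   ]]
tool y yaw 114.90684481030027
cam in tool [ 0.07109912  0.00080472 -0.1430134 ]
look in tool [-2.80723207e-01  3.93549319e-04  9.59788688e-01] cam x in tool [-2.73206471e-04  9.99999843e-01 -4.89946027e-04]
[ 0.31832366 -0.59821296  0.        ] [ 0.29185145 -0.60973423  0.1       ]
```

>>> {"name": "drive_tool", "arguments": {"moves": [[1,[0.02,0.037,0.01],-1.5],[1,[0.02,0.037,0.01],-1.5],[1,[0.02,0.037,0.01],-1.5],[1,[0.02,0.037,0.01],-1.5],[1,[0.02,0.037,0.01],-1.5]]}}

```text
t: 0.57
eef_pos: [0.381, -0.4322, 0.2796]
ee_rot: [-0.0, -0.15, 0.989, 0.0]
force: [0.6, -0.9, 0.3]
grip_width: 0.996
```

>>> {"name": "drive_tool", "arguments": {"moves": [[1,[0.02,0.037,0],-1.5],[1,[0.02,0.037,0],-1.5],[1,[0.02,0.037,0],-1.5],[1,[0.02,0.037,0],-1.5],[1,[0.02,0.037,0],-1.5]]}}

```text
t: 0.98
eef_pos: [0.4801, -0.2486, 0.2796]
ee_rot: [0.0, -0.086, 0.996, 0.0]
force: [0.3, -0.3, -0.1]
grip_width: 0.998
```

>>> {"name": "drive_tool", "arguments": {"moves": [[1,[0.02,0.037,0],-1.5],[1,[0.02,0.037,0],-1.5],[1,[0,0,0],0],[1,[0,0,0],0]]}}

```text
t: 1.32
eef_pos: [0.5201, -0.1752, 0.2791]
ee_rot: [-0.0, -0.062, 0.998, 0.0]
force: [0.0, -1.0, 0.1]
grip_width: 0.998
```

```bash
python3 - <<'E'
from h import *
d=snap('wrist','w1'); o=bot.observe(); print(o['t'],o['eef_pos'],o['ee_rot'],o['force'])
cv2.imwrite('pics/w1b.png',cv2.resize(d['image'][:,:,::-1],(800,600),interpolation=3))
E
```

```text
1.3667 [ 0.51950648 -0.17639829  0.27918846] [-3.55965492e-04 -6.14706434e-02  9.98108827e-01  5.36076694e-05] [ 0.97550116 -0.43786299  0.08573222]
```

View pics/w1b.png

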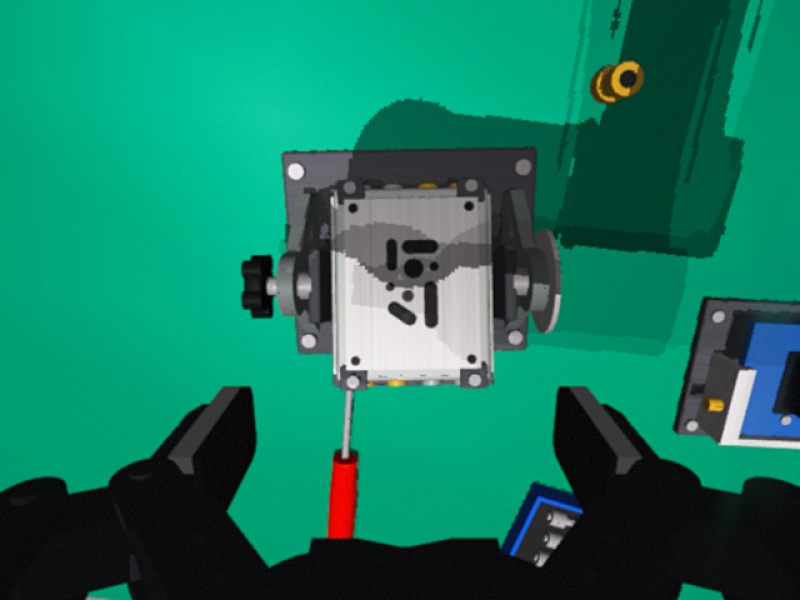

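```bash
python3 - <<'E'
from h import *
d=load('w1')
cv2.imwrite('pics/w1c.png',cv2.resize(d['image'][110:320,190:455,::-1],None,fx=3,fy=2.857,interpolation=3)[:600])
cv2.imwrite('pics/w1c.png',cv2.resize(d['image'][110:310,190:455,::-1],None,fx=3,fy=3,interpolation=3))
E
```

```text
(no output)
```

View pics/w1c.png

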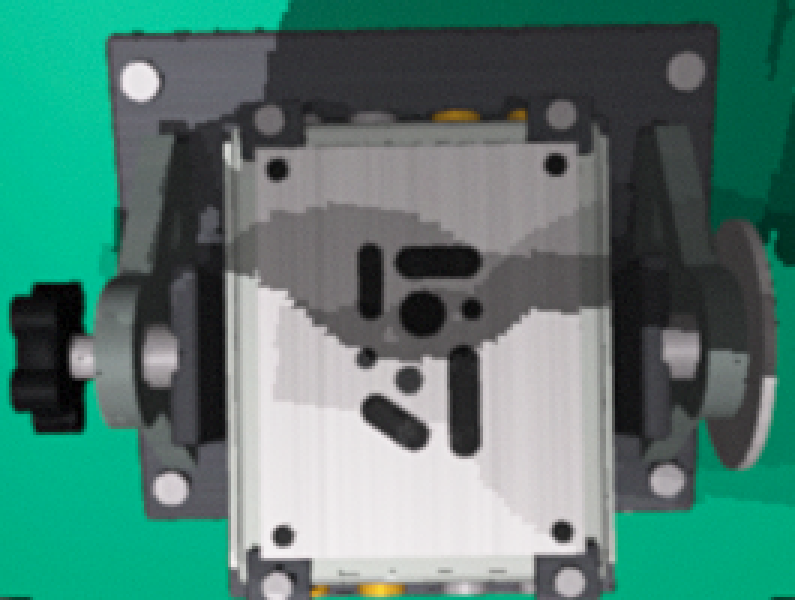

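```bash
cat > fit2.py <<'E'
from h import *
from scipy.optimize import least_squares
S=load('scene0');D=load('side0');W=load('w1')
def T(p,P): 
    c,n=np.cos(p[2]),np.sin(p[2]); return np.array([p[0]+c*P[0]-n*P[1],p[1]+n*P[0]+c*P[1],P[2]])
s2=lambda u,v:(u/4+140,v/4+225)
e2=lambda u,v:(u/4.5+315,v/4.5+115)
w=lambda u,v:(u/3+190,v/3+110)
B=[(S,s2(572,292),(1,1)),(S,s2(210,537),(1,-1)),(D,e2(55,535),(1,1)),(D,e2(472,568),(-1,1)),
 (W,w(108,37),(-1,-1)),(W,w(718,26),(-1,1)),(W,w(148,516),(1,-1)),(W,w(692,508),(1,1))]
H=[(S,s2(388,205),(1,1)),(S,s2(232,303),(1,-1)),(D,e2(180,123),(1,-1)),(D,e2(165,228),(1,1)),(D,e2(408,197),(-1,-1)),(D,e2(402,303),(-1,1)),
 (W,w(277,169),(-1,-1)),(W,w(556,164),(-1,1)),(W,w(283,536),(1,-1)),(W,w(562,531),(1,1))]
def run(B,H,E=True):
  def g(p):
    x,y,yaw,th,t,a,b=p; r=[]
    for c,px,P in B: r+=list(proj(c,T(p,(.085*P[0],.1*P[1],th)))[0]-px)
    for c,px,P in H: r+=list(proj(c,T(p,(a*P[0]*np.cos(t),b*P[1],.1+a*P[0]*np.sin(t))))[0]-px)
    return np.array(r)
  q=least_squares(g,[.53,-.17,.1,.01,.3,.045,.035],loss='soft_l1');p=q.x
  print(np.round(p,4),'yaw,tilt deg',np.degrees(p[[2,4]]),'cost',q.cost);return q,g
q,g=run(B,H);print(np.round(g(q.x).reshape(-1,2),1).tolist())
run([b for b in B if b[0] is W],[b for b in H if b[0] is W])
run([b for b in B if b[0] is not W],[b for b in H if b[0] is not W])
run([],H);run(B,[h for h in H if h[0] is W])
E
python3 fit2.py
```

```text
[ 0.5293 -0.1676  0.1433  0.005   0.2864  0.0501  0.0381] yaw,tilt deg [ 8.20822901 16.4089741 ] cost 10.309238635964615
[[-0.1, -0.7], [-0.7, 0.5], [-2.7, -0.4], [-1.1, -0.4], [-0.0, -1.0], [-0.5, -1.4], [-0.1, -0.2], [-0.2, -0.8], [-0.3, -0.1], [-0.3, 0.5], [-2.2, 0.3], [-2.0, -0.0], [-2.5, 0.1], [-1.5, 0.2], [0.2, -0.0], [0.1, -0.2], [0.4, -0.1], [0.4, -0.1]]
[ 0.5299 -0.1676  0.1417  0.0055  0.2466  0.0501  0.0381] yaw,tilt deg [ 8.11684377 14.13198886] cost 0.8028379933922545
[ 0.5271 -0.168   0.1461  0.0033  0.2748  0.0507  0.038 ] yaw,tilt deg [ 8.3702062  15.74450156] cost 4.541257174242582
[ 0.5291 -0.1678  0.1426 -0.2524  0.2883  0.0502  0.0381] yaw,tilt deg [ 8.16854495 16.51784579] cost 5.391661542862666
[ 0.5297 -0.1676  0.143   0.0049  0.2583  0.0501  0.0381] yaw,tilt deg [ 8.19431091 14.79824936] cost 4.459191330495156
```

The wrist view shows the port face clearly, centred at about (413,287) in the 800-wide picture, with four corner holes at (353,209), (469,206), (355,361) and (472,359). The fit puts the port centre at about (0.5295, -0.1677), with yaw 8.2° and tilt about 15.5°. Next I look at the dock from above.

>>> {"name": "drive_tool", "arguments": {"moves": [[1,[0.008,0.038,-0.005],-0.5],[1,[0.008,0.038,-0.005],-0.5],[1,[0.008,0.038,-0.005],-0.5],[1,[0.008,0.038,-0.005],-0.5],[1,[0.008,0.038,-0.005],-0.5]]}}

```text
t: 1.78
eef_pos: [0.5592, 0.0127, 0.2545]
ee_rot: [0.0, -0.037, 0.999, 0.0]
force: [0.7, -0.3, -0.4]
grip_width: 0.999
```

>>> {"name": "drive_tool", "arguments": {"moves": [[1,[0.008,0.038,-0.005],0],[1,[0.008,0.038,-0.005],0],[1,[0.008,0.038,-0.005],0],[1,[0,0.033,0],0],[1,[0,0,0],0]]}}

```text
t: 2.2
eef_pos: [0.5838, 0.1628, 0.2383]
ee_rot: [-0.001, -0.039, 0.999, -0.0]
force: [0.0, -0.8, 0.1]
grip_width: 1.002
```

>>> {"name": "drive_tool", "arguments": {"moves": [[1,[0,0,0],0],[1,[0,0,0],0]]}}

```text
t: 2.37
eef_pos: [0.5834, 0.1584, 0.2393]
ee_rot: [-0.0, -0.038, 0.999, -0.0]
force: [0.5, 0.3, -0.8]
grip_width: 1.001
```

```bash
python3 - <<'E'
from h import *
d=snap('wrist','w2'); o=bot.observe(); print(o['t'],o['eef_pos'],o['ee_rot'],o['force'])
cv2.imwrite('pics/w2b.png',cv2.resize(d['image'][100:370,150:510,::-1],None,fx=2.2,fy=2.2,interpolation=3))
E
```

```text
2.4167 [0.58336853 0.1581514  0.23949469] [-1.21259651e-04 -3.77672274e-02  9.99286551e-01 -1.01277319e-04] [-0.48227137 -0.00668414  0.43280985]
```

View pics/w2b.png

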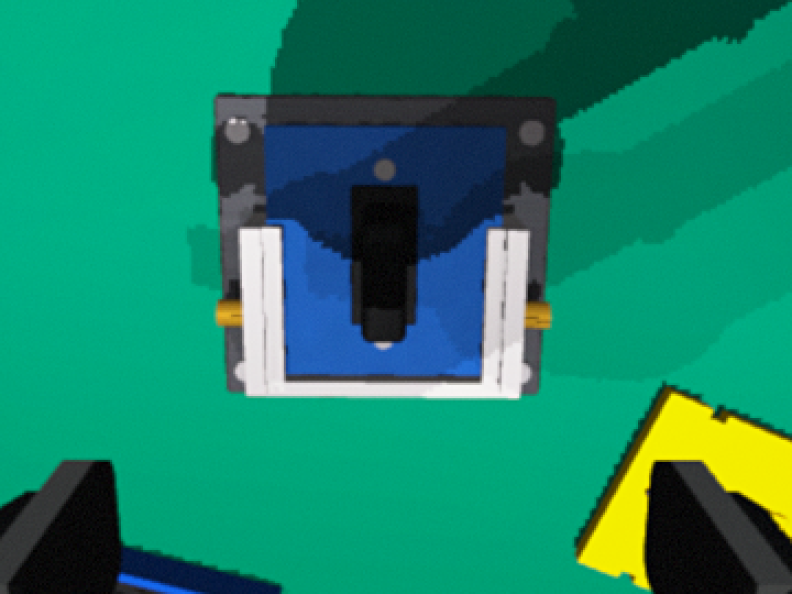

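```bash
cat > fit3.py <<'E'
from h import *
from scipy.optimize import least_squares
W=load('w2');S=load('scene0');D=load('side0')
def T(p,P): 
    c,n=np.cos(p[2]),np.sin(p[2]); return np.array([p[0]+c*P[0]-n*P[1],p[1]+n*P[0]+c*P[1],P[2]])
w=lambda u,v:(u/2.2+150,v/2.2+100)
s=lambda u,v:(u/4+325,v/4+195)
e=lambda u,v:((u-400)/4+240,v/4+265)
pl=[(W,w(266,126),-1),(W,w(505,127),1),(S,s(75,150),-1),(S,s(232,67),1),(D,e(777,108),-1),(D,e(740,294),1)]
rail=[(w(283,228),-1),(w(487,230),1),(w(286,380),-1),(w(482,380),1)]
base=[(W,w(217,95),(-1,-1)),(W,w(556,98),(-1,1)),(W,w(231,392),(1,-1)),(W,w(540,392),(1,1)),
 (S,s(25,190),(-1,-1)),(S,s(387,240),(1,1)),(S,s(172,373),(1,-1)),(D,e(407,347),(1,1)),(D,e(747,396),(-1,1))]
def g(p):
    x,y,yaw,th,ox,ra,rb=p; r=[]
    for c,px,sg in pl: r+=list(proj(c,T(p,(-.05,.046*sg,.038)))[0]-px)
    for c,px,P in base: r+=list(proj(c,T(p,(.065*P[0]+ox,.07*P[1],th)))[0]-px)
    for i,(px,sg) in enumerate(rail): r+=list(proj(W,T(p,((ra,rb)[i//2],.04*sg,.044)))[0]-px)
    return np.array(r)
q=least_squares(g,[.59,.16,.08,.01,0,-.01,.05],loss='soft_l1');p=q.x
print(np.round(p,4),np.degrees(p[2]),q.cost,np.round(g(p).reshape(-1,2),1).tolist())
print('grip top centre proj in crop',(proj(W,T(p,(0,0,.084)))[0]-[150,100])*2.2,'bolt line',(proj(W,T(p,(0,0,.038)))[0]-[150,100])*2.2)
E
python3 fit3.py
```

```text
[ 0.5893  0.1612  0.0735  0.0065  0.0053 -0.0116  0.0504] 4.210188004884221 15.706830267300907 [[-0.7, -0.0], [0.9, -0.2], [-0.6, -1.4], [-4.0, -1.2], [-1.4, -0.1], [-2.9, -0.8], [-0.9, 0.2], [0.0, -0.7], [-0.8, -0.2], [-0.2, 0.2], [-1.0, -1.4], [0.5, -0.7], [-0.4, 0.4], [-3.3, 0.4], [-1.1, 1.7], [-0.6, 0.4], [1.0, -0.3], [-0.0, -0.1], [0.8, 0.1]]
grip top centre proj in crop [385.77904231 284.33656269] bolt line [385.26375499 255.08429261]
```

Wrist view: the plate is in the dock with its front edge at (266..505,126) in the crop and the grip at about (383,265). It is the blue plate with the black grip, and the yellow one sits apart at lower right. The fit gives the plate centre at (0.5893, 0.1612) and yaw 4.2°. Descending.

>>> {"name": "drive_tool", "arguments": {"moves": [[1,[0.006,0.003,-0.03],-0.2],[1,[0,0,-0.035],0],[1,[0,0,-0.035],0],[1,[0,0,-0.03],0],[1,[0,0,0],0]], "grip_force": 60}}

```text
t: 2.83
eef_pos: [0.5858, 0.1591, 0.1037]
ee_rot: [-0.004, -0.035, 0.999, -0.002]
force: [-1.3, -0.9, -1.6]
grip_width: 1.002
```

>>> {"name": "drive_tool", "arguments": {"moves": [[1,[0,0,0],0],[1,[0,0,0],0]]}}

```text
t: 3.0
eef_pos: [0.5908, 0.1622, 0.1116]
ee_rot: [0.001, -0.036, 0.999, 0.0]
force: [-0.6, 0.3, 0.4]
grip_width: 0.997
```

```bash
python3 - <<'E'
from h import *
d=snap('wrist','w3'); o=bot.observe(); print(o['t'],o['eef_pos'],o['ee_rot'],o['force'],o['moment'])
cv2.imwrite('pics/w3b.png',d['image'][:,:,::-1])
E
```

```text
3.05 [0.59098102 0.16267066 0.1121381 ] [ 1.72933930e-03 -3.65572223e-02  9.99329857e-01  6.44979213e-04] [-0.45043003  0.33916134  0.76496035] [0.00863084 0.02282143 0.01827888]
```

View pics/w3b.png

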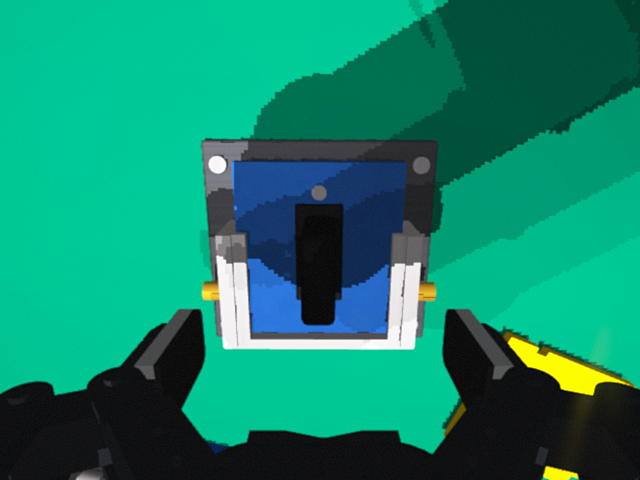

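```bash
python3 - <<'E'
from h import *
d=load('w3')
a=ray(d,233,162,.038);b=ray(d,405,161,.038);c=ray(d,319,192.5,.038);print(a,b,np.linalg.norm(a-b),'yaw',np.degrees(np.arctan2(b[1]-a[1],b[0]-a[0]))-90)
m=(a+b)/2;y=np.arctan2(b[1]-a[1],b[0]-a[0])-np.pi/2
print('centre',m+.05*np.array([np.cos(y),np.sin(y),0]),c)
r0=ray(d,318,324,.084);print('grip top rear',r0, 'centre',r0-.022*np.array([np.cos(.0735),np.sin(.0735),0]))
l=ray(d,302,300,.084);r=ray(d,336,300,.084);print('grip mid', (l+r)/2,np.linalg.norm(l-r))
E
```

```text
[0.54281527 0.11184585 0.038     ] [0.53573113 0.20215398 0.038     ] 0.09058555912137731 yaw 4.4853308575949455
centre [0.58912007 0.16091011 0.038     ] [0.5556693  0.15815309 0.038     ]
grip top rear [0.60962276 0.16189667 0.084     ] centre [0.58768216 0.16028113 0.084     ]
grip mid [0.5974118  0.16151426 0.084     ] 0.015588538882782985
```

>>> {"name": "drive_tool", "arguments": {"moves": [[1,[-0.002,-0.0015,-0.02],0],[1,[0,0,-0.02],0],[1,[0,0,-0.015],0],[1,[0,0,0],0],[1,[0,0,0],0]]}}

```text
t: 3.47
eef_pos: [0.5882, 0.1614, 0.056]
ee_rot: [0.001, -0.037, 0.999, 0.0]
force: [0.7, -0.2, 0.4]
grip_width: 1.001
```

>>> {"name": "drive_tool", "arguments": {"moves": [[1,[0,0,0],0],[1,[0,0,0],0],[1,[0,0,0],0]]}}

```text
t: 3.72
eef_pos: [0.5882, 0.1617, 0.0561]
ee_rot: [0.001, -0.037, 0.999, 0.001]
force: [-0.4, 0.7, -0.2]
grip_width: 1.001
```

>>> {"name": "drive_tool", "arguments": {"moves": [[1,[0.001,-0.0005,-0.007],0],[1,[0,0,0],0],[0.2,[0,0,0],0],[-0.3,[0,0,0],0],[-1,[0,0,0],0]]}}

```text
t: 4.13
eef_pos: [0.5884, 0.1607, 0.0474]
ee_rot: [-0.0, -0.037, 0.999, -0.0]
force: [-0.8, 0.1, -0.1]
grip_width: 0.604
```

>>> {"name": "drive_tool", "arguments": {"moves": [[-1,[0,0,0],0],[-1,[0,0,0],0],[-1,[0,0,0],0],[-1,[0,0,0],0],[-1,[0,0,0],0]]}}

```text
t: 4.55
eef_pos: [0.5885, 0.1605, 0.0477]
ee_rot: [0.0, -0.037, 0.999, -0.0]
force: [-0.2, -2.3, 2.4]
grip_width: 0.179
```

>>> {"name": "drive_tool", "arguments": {"moves": [[-1,[0,0,0],0],[-1,[0,0,0],0],[-1,[0,0,0],0]]}}

```text
t: 4.8
eef_pos: [0.5884, 0.1604, 0.0477]
ee_rot: [0.0, -0.037, 0.999, -0.0]
force: [0.3, -3.7, 4.0]
grip_width: 0.18
```

```bash
python3 - <<'E'
from h import *
d=snap('wrist','w4'); o=bot.observe(); print(o['t'],o['eef_pos'],o['ee_rot'],o['force'],o['moment'],o['grip_width'])
cv2.imwrite('pics/w4b.png',d['image'][:,:,::-1])
E
```

```text
4.85 [0.58844171 0.1604587  0.04768474] [ 4.50048454e-05 -3.67374638e-02  9.99324944e-01 -1.11922965e-04] [ 0.317392   -3.57950849  2.71008528] [-1.30764333  0.02909999 -0.07023296] 0.17686009967630392
```

View pics/w4b.png

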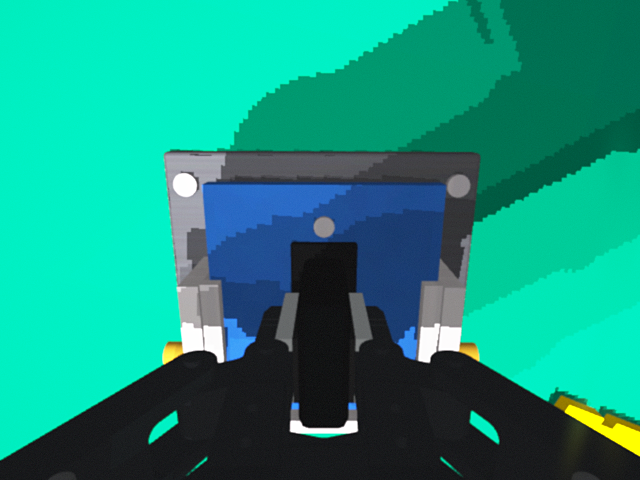

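>>> {"name": "drive_tool", "arguments": {"moves": [[-1,[-0.002,-0.0006,0.0003],0],[-1,[-0.003,-0.0002,0],0],[-1,[-0.003,-0.0002,0],0],[-1,[-0.003,-0.0002,0],0],[-1,[-0.004,-0.0003,0],0]]}}

```text
t: 5.27
eef_pos: [0.5745, 0.1596, 0.0478]
ee_rot: [0.001, -0.037, 0.999, 0.0]
force: [5.4, -2.3, -2.3]
grip_width: 0.18
```

>>> {"name": "drive_tool", "arguments": {"moves": [[-1,[-0.004,-0.0003,0],0],[-1,[-0.004,-0.0003,0],0],[-1,[0,0,0],0]]}}

```text
t: 5.52
eef_pos: [0.5649, 0.1587, 0.0477]
ee_rot: [-0.0, -0.037, 0.999, 0.0]
force: [-0.0, -1.4, 1.2]
grip_width: 0.177
```

```bash
python3 - <<'E'
from h import *
d=snap('wrist','w5'); o=bot.observe(); print(o['t'],o['eef_pos'],o['ee_rot'],o['force'],o['moment'],o['grip_width'])
cv2.imwrite('pics/w5b.png',d['image'][:,:,::-1])
E
```

```text
5.5667 [0.56488571 0.15870317 0.04768708] [-2.34958517e-04 -3.68125061e-02  9.99322161e-01  5.40992011e-05] [-1.48249512 -1.8886679   1.91618003] [-0.29254125  0.34492363 -0.01064889] 0.1777950339215483
```

View pics/w5b.png

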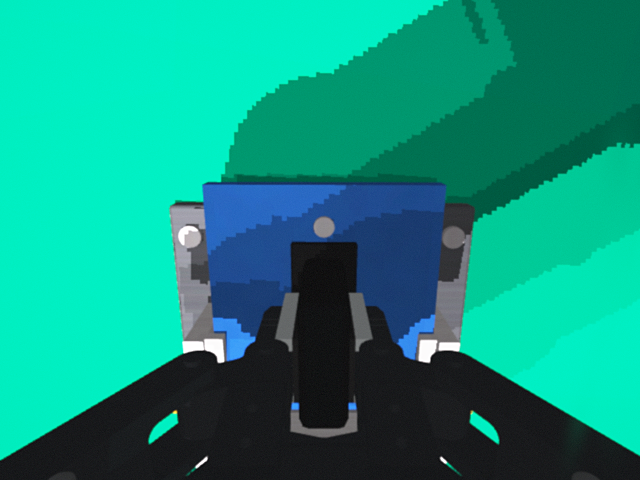

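The plate is out of the detent and moving with the grip (front edge still at row 183, dock receding). Continuing straight.

>>> {"name": "drive_tool", "arguments": {"moves": [[-1,[-0.008,-0.0006,0],0],[-1,[-0.008,-0.0006,0],0],[-1,[-0.008,-0.0006,0],0],[-1,[-0.008,-0.0006,0],0],[-1,[-0.008,-0.0006,0],0]]}}

```text
t: 5.98
eef_pos: [0.524, 0.1554, 0.0476]
ee_rot: [-0.0, -0.037, 0.999, -0.0]
force: [0.1, 0.2, -2.3]
grip_width: 0.18
```

>>> {"name": "drive_tool", "arguments": {"moves": [[-1,[-0.008,-0.0006,0],0],[-1,[-0.008,-0.0006,0],0],[-1,[0,0,0],0],[-1,[0,0,0],0]]}}

```text
t: 6.32
eef_pos: [0.5089, 0.1545, 0.0479]
ee_rot: [0.0, -0.037, 0.999, 0.0]
force: [0.4, 0.2, -2.2]
grip_width: 0.178
```

```bash
python3 - <<'E'
from h import *
d=snap('side','s6'); o=bot.observe(); print(o['t'],o['eef_pos'],o['ee_rot'],o['force'],o['moment'],o['grip_width'])
cv2.imwrite('pics/s6b.png',cv2.resize(d['image'][200:440,200:520,::-1],None,fx=2.4,fy=2.4,interpolation=3))
E
```

```text
6.3667 [0.50946233 0.15459007 0.04796208] [ 1.75951812e-04 -3.69868748e-02  9.99315734e-01  6.28276322e-05] [ 6.16890707e-01  3.65099737e-04 -2.28080788e+00] [ 0.04557817 -0.02465981 -0.0577164 ] 0.17814481707994487
```

View pics/s6b.png

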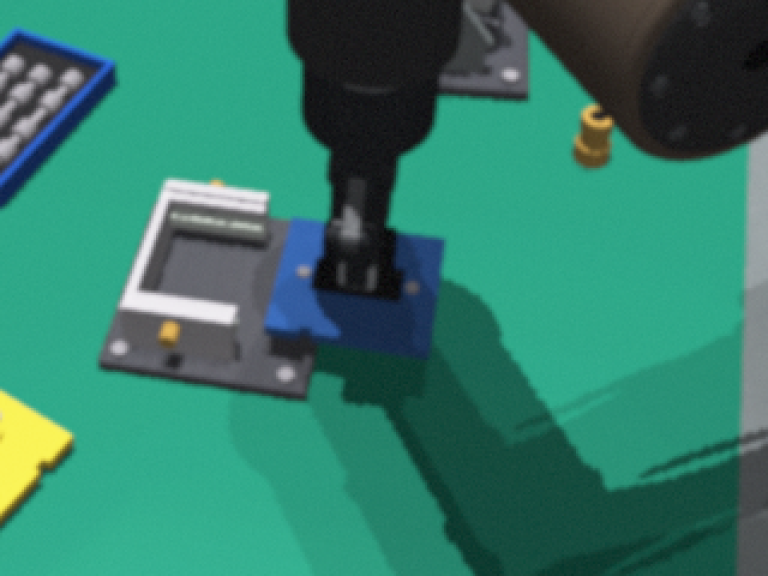

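The plate is clear of the dock and level in the grip (weight about 2.3 N). Lifting and carrying it over.

>>> {"name": "drive_tool", "arguments": {"moves": [[-1,[0,0,0.02],0],[-1,[0,0,0.035],0],[-1,[0,0,0.035],0],[-1,[0,0,0.035],0],[-1,[0,0,0.03],0]]}}

```text
t: 6.78
eef_pos: [0.51, 0.1544, 0.2053]
ee_rot: [0.001, -0.037, 0.999, 0.0]
force: [0.7, 0.4, -2.5]
grip_width: 0.179
```

>>> {"name": "drive_tool", "arguments": {"moves": [[-1,[0,-0.015,0],0.8],[-1,[0,-0.03,0],0.8],[-1,[0,-0.035,0],0.8],[-1,[0,-0.035,0],0.8],[-1,[0.002,-0.035,0],0.8]]}}

```text
t: 7.2
eef_pos: [0.5112, 0.0031, 0.203]
ee_rot: [0.0, -0.072, 0.997, 0.0]
force: [0.6, -0.9, -3.1]
grip_width: 0.184
```

>>> {"name": "drive_tool", "arguments": {"moves": [[-1,[0.002,-0.035,0],0],[-1,[0.002,-0.035,0],0],[-1,[0.002,-0.035,0],0],[-1,[0.002,-0.03,0],0],[-1,[0.002,-0.02,0],0]]}}

```text
t: 7.62
eef_pos: [0.5213, -0.1533, 0.2027]
ee_rot: [-0.0, -0.071, 0.997, -0.0]
force: [0.1, 0.6, -1.4]
grip_width: 0.177
```

>>> {"name": "drive_tool", "arguments": {"moves": [[-1,[0,-0.01,0],0],[-1,[0,0,0],0],[-1,[0,0,0],0],[-1,[0,0,0],0]]}}

```text
t: 7.95
eef_pos: [0.5214, -0.1601, 0.2027]
ee_rot: [-0.0, -0.072, 0.997, 0.0]
force: [-0.2, 1.0, -2.4]
grip_width: 0.178
```

```bash
python3 - <<'E'
from h import *
o=bot.observe(); print(o['t'],o['eef_pos'],o['ee_rot'],o['force'],o['moment'],o['grip_width'])
print(np.degrees(2*np.arctan2(-o['ee_rot'][1],o['ee_rot'][2])))
d=snap('wrist','w7'); 
cv2.imwrite('pics/w7b.png',d['image'][:,:,::-1])
d=snap('side','s7')
cv2.imwrite('pics/s7b.png',cv2.resize(d['image'][60:260,280:480,::-1],None,fx=2.8,fy=2.8,interpolation=3))
E
```

```text
7.95 [ 0.52139522 -0.16008534  0.20268832] [-6.80731208e-05 -7.16472889e-02  9.97430023e-01  1.03625484e-04] [-0.2091187   0.96658124 -2.43223854] [ 0.05885809 -0.02345301  0.02140293] 0.17778784649583795
8.217215134406457
```

View pics/w7b.png

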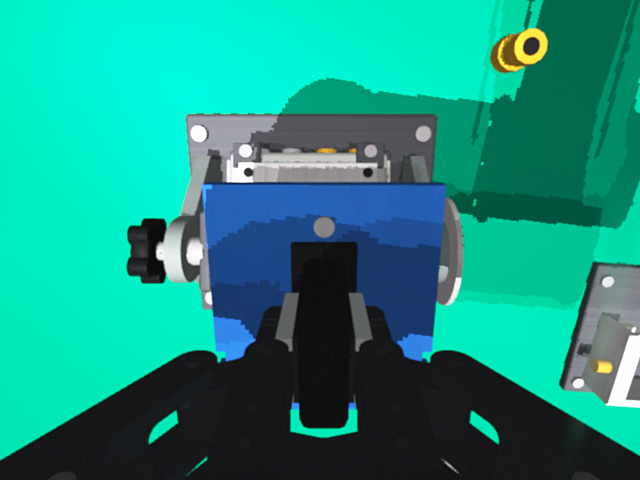

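View pics/s7b.png

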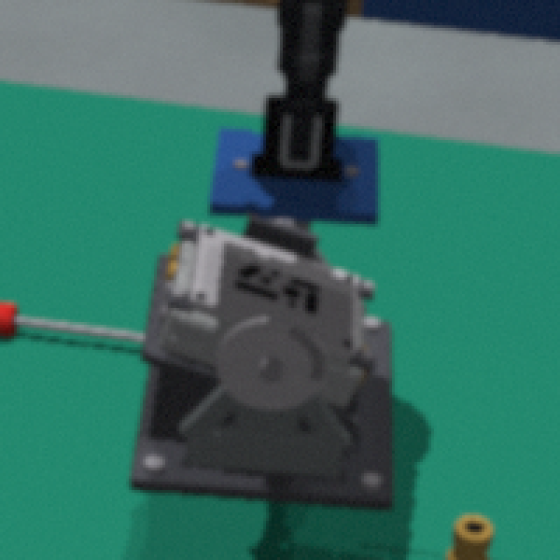

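```bash
python3 - <<'E'
from h import *
d=load('w7'); z=.20269-.0477+.038
a=ray(d,204,184,z);b=ray(d,445,183.5,z);y=np.arctan2(b[1]-a[1],b[0]-a[0])-np.pi/2
c=(a+b)/2+.05*np.array([np.cos(y),np.sin(y),0]);print(a,b,np.linalg.norm(a-b),np.degrees(y),c)
t=np.array([ 0.52139522,-0.16008534]);dd=c[:2]-t;cy,sy=np.cos(y),np.sin(y);print('plate-tcp in plate axes',dd@[cy,sy],dd@[-sy,cy])
# predicted w7 projection of far face holes: check cradle vs wrist (top holes)
for P in [(-.0501,-.0381),(-.0501,.0381)]:
    t_=.27; X=P[0]*np.cos(t_);Y=P[1];yw=.1431
    print(proj(d,[.5295+np.cos(yw)*X-np.sin(yw)*Y,-.1677+np.sin(yw)*X+np.cos(yw)*Y,.1+P[0]*np.sin(t_)]))
E
```

```text
[ 0.4790075  -0.21085531  0.19299   ] [ 0.46585685 -0.1208918   0.19299   ] 0.09091959783878126 8.31645455620435 [ 0.52190639 -0.15864154  0.19299   ]
plate-tcp in plate axes 0.0007146255720654537 0.001354685580713695
[[248.26407706 172.11915943]]
[[368.33248751 172.11726234]]
```

>>> {"name": "drive_tool", "arguments": {"moves": [[-1,[0.003,-0.0045,-0.015],0],[-1,[0.003,-0.0045,-0.02],0],[-1,[0,0,-0.015],0],[-1,[0,0,-0.01],0],[-1,[0,0,0],0]]}}

```text
t: 8.47
eef_pos: [0.5261, -0.1688, 0.1407]
ee_rot: [-0.002, -0.072, 0.997, 0.0]
force: [-0.2, 0.1, -3.7]
grip_width: 0.179
```

>>> {"name": "drive_tool", "arguments": {"moves": [[-1,[0,0,0],0],[-1,[0,0,0],0],[-1,[0,0,0],0]], "grip_force": 25}}

```text
t: 8.72
eef_pos: [0.5282, -0.1694, 0.144]
ee_rot: [0.001, -0.072, 0.997, -0.0]
force: [-0.9, -0.5, -2.7]
grip_width: 0.182
```

```bash
cat > st.py <<'E'
from h import *
import sys
o=bot.observe(); print(o['t'],np.round(o['eef_pos'],5),'F',np.round(o['force'],2),'M',np.round(o['moment'],3),'g',round(o['grip_width'],3), 'yaw',np.degrees(2*np.arctan2(-o['ee_rot'][1],o['ee_rot'][2])))
c,s=np.cos(.1431),np.sin(.1431);p=o['eef_pos'];dx,dy=p[0]-.5295,p[1]+.1677
print('cradle-frame tcp',np.round([c*dx+s*dy,c*dy-s*dx,p[2]],4), 'Fc',np.round([c*o['force'][0]+s*o['force'][1],c*o['force'][1]-s*o['force'][0],o['force'][2]],2),'Mc',np.round([c*o['moment'][0]+s*o['moment'][1],c*o['moment'][1]-s*o['moment'][0]],3))
if len(sys.argv)>1:
    n=sys.argv[1]
    d=snap('side','s'+n); cv2.imwrite(f'pics/s{n}b.png',cv2.resize(d['image'][80:260,290:470,::-1],None,fx=3.3,fy=3.3,interpolation=3))
E
python3 st.py 8
```

```text
8.7167 [ 0.52816 -0.16941  0.14399] F [-0.93 -0.48 -2.69] M [ 0.046 -0.026 -0.015] g 0.182 yaw 8.243024813104764
cradle-frame tcp [-0.0016 -0.0015  0.144 ] Fc [-0.99 -0.34 -2.69] Mc [ 0.042 -0.032]
```

View pics/s8b.png

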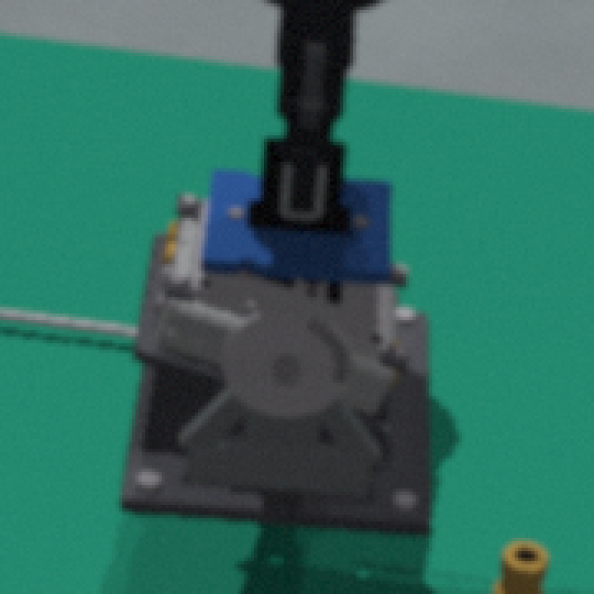

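>>> {"name": "drive_tool", "arguments": {"moves": [[-1,[0,0.0005,-0.003],0],[-1,[0,0,-0.002],0],[-1,[0,0,0],0],[-1,[0,0,0],0]]}}

```text
t: 9.1
eef_pos: [0.5272, -0.1691, 0.1377]
ee_rot: [-0.0, -0.072, 0.997, 0.0]
force: [0.2, -0.7, -2.2]
grip_width: 0.179
```

```bash
python3 st.py
```

```text
9.1 [ 0.52723 -0.16912  0.13768] F [ 0.21 -0.67 -2.18] M [ 0.015 -0.018  0.011] g 0.179 yaw 8.21261043568088
cradle-frame tcp [-0.0024 -0.0011  0.1377] Fc [ 0.11 -0.69 -2.18] Mc [ 0.013 -0.02 ]
```

>>> {"name": "drive_tool", "arguments": {"moves": [[-1,[0,0,-0.001],0],[-1,[0,0,0],0],[-1,[0,0,0],0]]}}

```text
t: 9.35
eef_pos: [0.5274, -0.1692, 0.1369]
ee_rot: [0.0, -0.072, 0.997, -0.0]
force: [-0.5, 0.6, -1.8]
grip_width: 0.177
```

>>> {"name": "drive_tool", "arguments": {"moves": [[-1,[0,0,-0.001],0],[-1,[0,0,0],0],[-1,[0,0,0],0]]}}

```text
t: 9.6
eef_pos: [0.5275, -0.1692, 0.136]
ee_rot: [0.0, -0.072, 0.997, -0.0]
force: [-0.6, -0.1, 1.6]
grip_width: 0.182
```

```bash
python3 st.py
```

```text
9.6 [ 0.52747 -0.16917  0.136  ] F [-0.63 -0.08  1.63] M [ 0.017  0.269 -0.023] g 0.182 yaw 8.217533589178531
cradle-frame tcp [-0.0022 -0.0012  0.136 ] Fc [-0.64  0.01  1.63] Mc [0.055 0.264]
```

>>> {"name": "drive_tool", "arguments": {"moves": [[-1,[0,0,-0.001],0],[-1,[0,0,0],0],[-1,[0,0,0],0]], "grip_force": 20}}

```text
t: 9.85
eef_pos: [0.5275, -0.1692, 0.135]
ee_rot: [0.0, -0.072, 0.997, -0.0]
force: [-2.0, -0.4, 3.9]
grip_width: 0.177
```

```bash
python3 st.py 9; python3 - <<'E'
from h import *
d=snap('wrist','w9');cv2.imwrite('pics/w9b.png',d['image'][:,:,::-1])
E
```

```text
9.85 [ 0.52746 -0.16916  0.13505] F [-1.98 -0.37  3.9 ] M [0.008 0.434 0.024] g 0.177 yaw 8.219602103151994
cradle-frame tcp [-0.0022 -0.0012  0.135 ] Fc [-2.01 -0.09  3.9 ] Mc [0.069 0.428]
```

View pics/s9b.png

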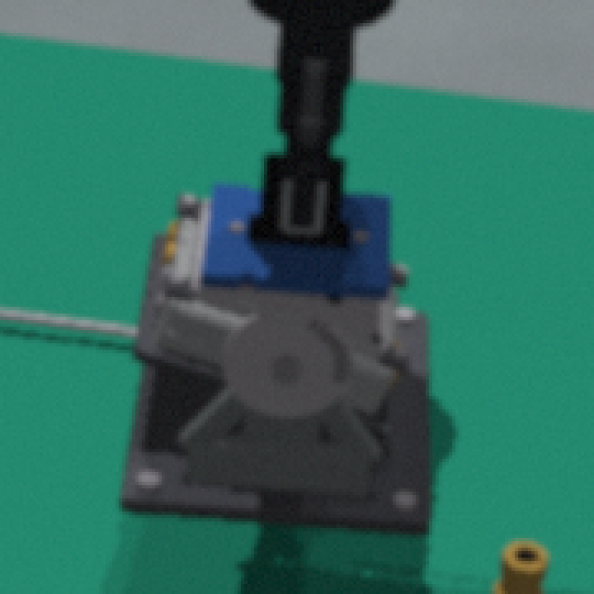

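View pics/w9b.png

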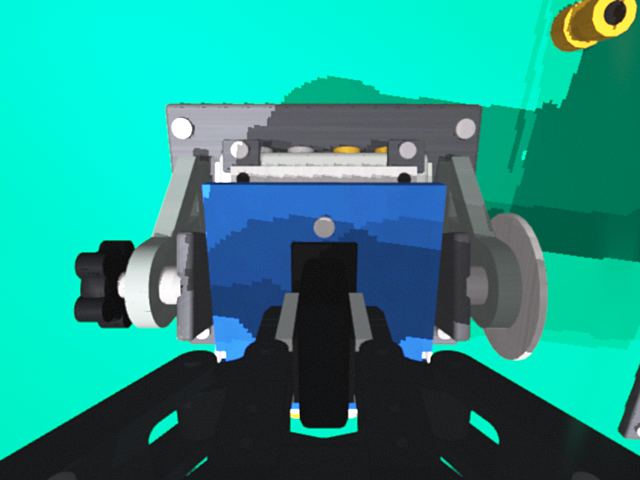

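>>> {"name": "drive_tool", "arguments": {"moves": [[-1,[-0.0009,-0.0001,-0.001],0],[-1,[-0.0009,-0.0001,-0.001],0],[-1,[-0.0009,-0.0002,-0.001],0],[-1,[0,0,0],0],[-1,[0,0,0],0]]}}

```text
t: 10.37
eef_pos: [0.527, -0.1694, 0.1333]
ee_rot: [0.003, -0.072, 0.997, -0.0]
force: [1.3, 1.2, 8.1]
grip_width: 0.175
```

```bash
python3 st.py 10;  python3 - <<'E'
from h import *
d=snap('wrist','w10');cv2.imwrite('pics/w10b.png',d['image'][:,:,::-1])
E
```

```text
10.3667 [ 0.52703 -0.16935  0.13332] F [1.34 1.2  8.05] M [ 0.785 -0.896  0.012] g 0.175 yaw 8.259995054636079
cradle-frame tcp [-0.0027 -0.0013  0.1333] Fc [1.49 1.   8.05] Mc [ 0.65  -0.998]
```

View pics/w10b.png

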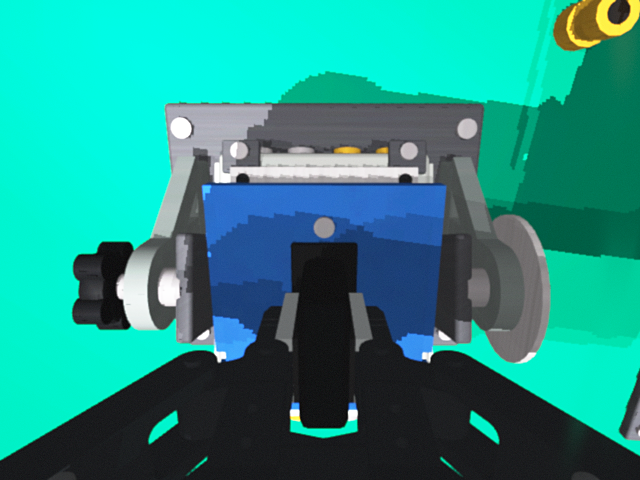

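>>> {"name": "drive_tool", "arguments": {"moves": [[-1,[-0.0009,-0.0001,-0.001],0],[-1,[0,0,0],0],[-1,[0,0,0],0]], "grip_force": 20}}

```text
t: 10.72
eef_pos: [0.527, -0.1694, 0.1329]
ee_rot: [0.003, -0.072, 0.997, -0.0]
force: [1.6, 2.3, 10.9]
grip_width: 0.177
```

```bash
python3 st.py
```

```text
10.7167 [ 0.52697 -0.1694   0.13288] F [ 1.58  2.35 10.92] M [ 1.08  -1.212  0.068] g 0.177 yaw 8.280152618391632
cradle-frame tcp [-0.0028 -0.0013  0.1329] Fc [ 1.9   2.1  10.92] Mc [ 0.896 -1.353]
```

>>> {"name": "drive_tool", "arguments": {"moves": [[-1,[-0.001,-0.0005,-0.001],0],[-1,[-0.001,0,-0.001],0],[-1,[0,0,0],0],[-1,[0,0,0],0]], "grip_force": 20}}

```text
t: 11.05
eef_pos: [0.5251, -0.17, 0.1311]
ee_rot: [0.004, -0.072, 0.997, -0.001]
force: [1.3, 2.3, 12.5]
grip_width: 0.177
```

```bash
python3 st.py 11;  python3 - <<'E'
from h import *
d=snap('wrist','w11');cv2.imwrite('pics/w11b.png',d['image'][:,:,::-1])
E
```

```text
11.05 [ 0.52508 -0.16999  0.13112] F [ 1.29  2.32 12.45] M [ 1.037 -1.092  0.08 ] g 0.177 yaw 8.285932837378926
cradle-frame tcp [-0.0047 -0.0016  0.1311] Fc [ 1.6   2.12 12.45] Mc [ 0.87  -1.229]
```

View pics/w11b.png

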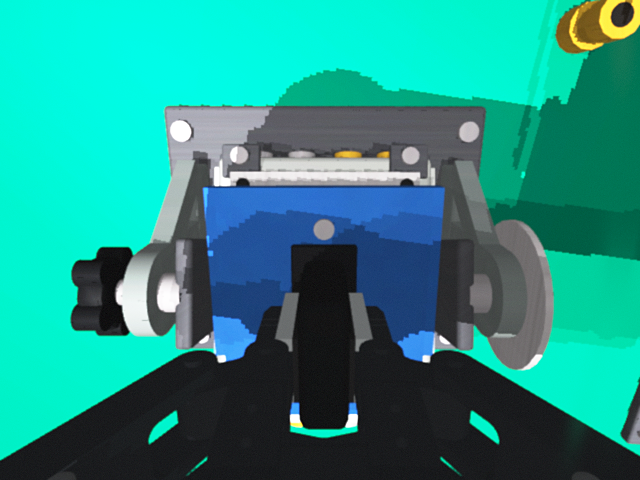

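View pics/s11b.png

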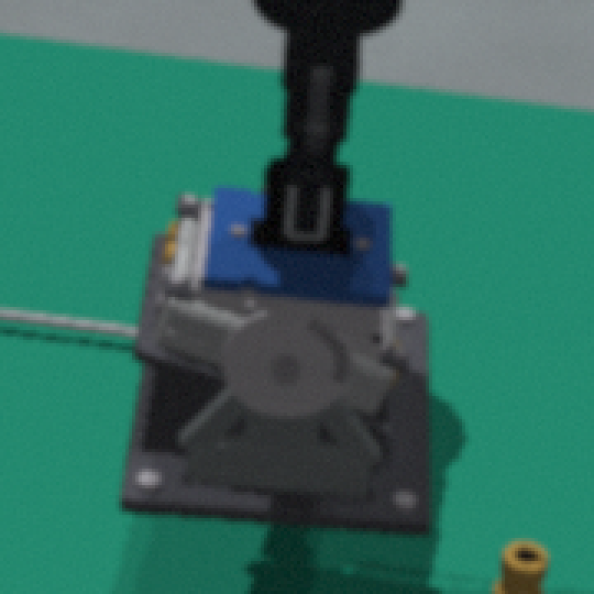

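The plate now pivots in the fingers (front edge dropped from row 184 to 187). Continuing along the arc about the uphill seal edge.

>>> {"name": "drive_tool", "arguments": {"moves": [[-1,[-0.001,0,-0.0011],0],[-1,[-0.001,0,-0.0011],0],[-1,[-0.001,-0.0003,-0.0011],0],[-1,[0,0,0],0]]}}

```text
t: 11.48
eef_pos: [0.522, -0.1705, 0.1277]
ee_rot: [0.004, -0.072, 0.997, -0.001]
force: [1.8, 1.2, 11.6]
grip_width: 0.179
```

```bash
python3 st.py
```

```text
11.4833 [ 0.52201 -0.17046  0.1277 ] F [ 1.78  1.15 11.58] M [ 0.634 -1.098  0.019] g 0.179 yaw 8.281596438172118
cradle-frame tcp [-0.0078 -0.0017  0.1277] Fc [ 1.93  0.89 11.58] Mc [ 0.47  -1.177]
```

>>> {"name": "drive_tool", "arguments": {"moves": [[-1,[-0.001,0.0001,-0.0012],0],[-1,[-0.001,0.0001,-0.0012],0],[-1,[-0.0008,0.0001,-0.0012],0],[-1,[0,0,0],0]]}}

```text
t: 11.82
eef_pos: [0.5193, -0.1706, 0.1243]
ee_rot: [0.004, -0.072, 0.997, -0.001]
force: [0.5, -1.4, 11.1]
grip_width: 0.176
```

```bash
python3 st.py 12;  python3 - <<'E'
from h import *
d=snap('wrist','w12');cv2.imwrite('pics/w12b.png',d['image'][:,:,::-1])
E
```

```text
11.8167 [ 0.51925 -0.17056  0.12426] F [ 0.53 -1.36 11.12] M [-0.29  -1.036 -0.062] g 0.176 yaw 8.277410344155689
cradle-frame tcp [-0.0106 -0.0014  0.1243] Fc [ 0.33 -1.42 11.12] Mc [-0.435 -0.984]
```

View pics/w12b.png

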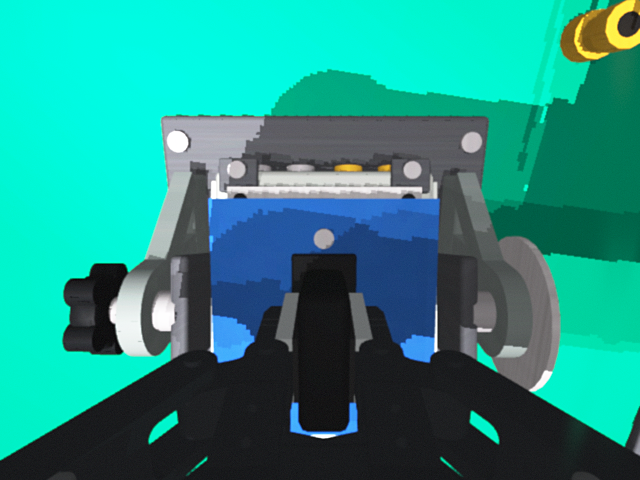

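View pics/s12b.png

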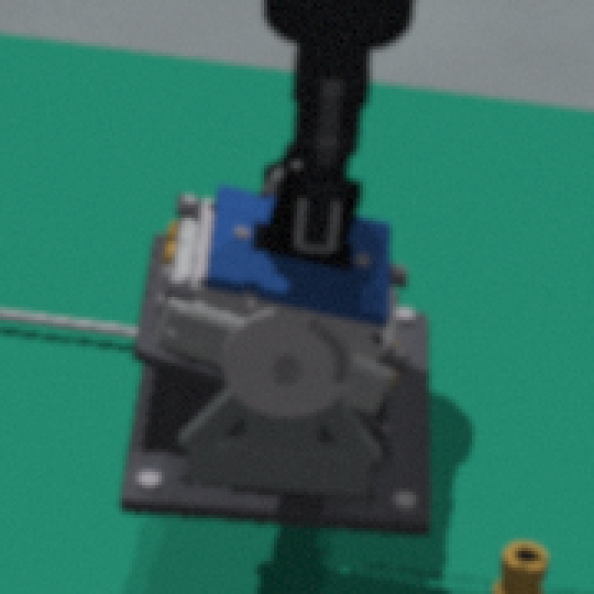

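```bash
cat > tilt.py <<'E'
from h import *
from scipy.optimize import least_squares
import sys
# tool-relative model: camera fixed to the tool. calibrate on level pic w7, then solve tilt about pads
T0=np.array([0.52139522,-0.16008534,0.20268832]); d7=load('w7')
yaw=np.radians(8.22); Z=R.from_euler('z',yaw).as_matrix()
def pts(th,x0,y0,hp):  # rel. to TCP, tool horizontal frame; pivot height hp above TCP
    P=np.array([[-.05,-.046,-.030],[-.05,.046,-.030]])  # rel. grasp point
    return P,th
def pred(th,x0,y0):
    P=np.array([[-.05,-.046,-.030],[-.05,.046,-.030]])
    M=R.from_euler('y',-th).as_matrix()   # +x up
    return T0+(Z@((M@P.T).T+[x0,y0,.0203]).T).T
def solve(px):
    c=least_squares(lambda p:(proj(d7,pred(0,p[0],p[1]))-np.array([[204,184],[445,183.5]])).ravel(),[0,0]).x
    q=least_squares(lambda p:(proj(d7,pred(p[0],c[0],c[1]+p[1]))-np.array(px)).ravel(),[.1,0])
    return c,np.degrees(q.x[0]),q.x[1],q.cost
a=list(map(float,sys.argv[1:])); print(solve([[a[0],a[1]],[a[2],a[3]]]))
E
python3 tilt.py 211 199 438 199; python3 tilt.py 203.5 187 444 187
python3 - <<'E'
from h import *
d=load('w12'); cv2.imwrite('pics/w12c.png',cv2.resize(d['image'][140:290,180:470,::-1],None,fx=2.7,fy=2.7,interpolation=3))
E
```

```text
(array([0.00075792, 0.0012783 ]), np.float64(12.305520093060732), np.float64(3.3426303168009714e-05), np.float64(0.06819522357279935))
(array([0.00075792, 0.0012783 ]), np.float64(2.6465633837354314), np.float64(-0.00028037853906255004), np.float64(0.18807096904340886))
```

View pics/w12c.png

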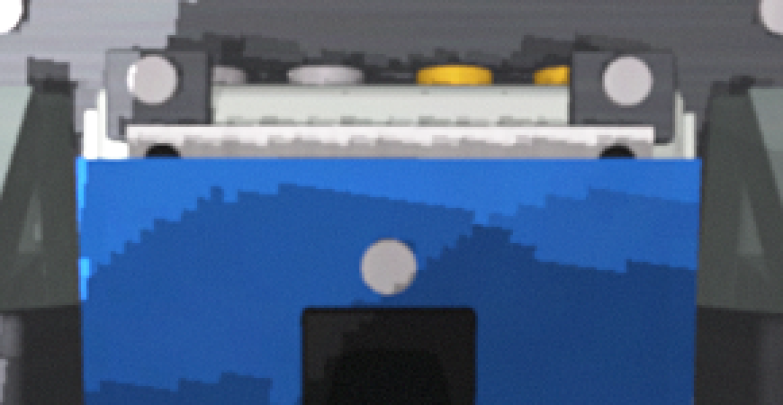

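>>> {"name": "drive_tool", "arguments": {"moves": [[-1,[-0.0005,0.0001,-0.001],0],[-1,[-0.0005,0,-0.0008],0],[-1,[0,0,0],0],[-1,[0,0,0],0]]}}

```text
t: 12.25
eef_pos: [0.5186, -0.1706, 0.1229]
ee_rot: [0.004, -0.072, 0.997, -0.001]
force: [0.8, -1.5, 14.4]
grip_width: 0.184
```

```bash
python3 st.py
```

```text
12.25 [ 0.51863 -0.17065  0.1229 ] F [ 0.84 -1.51 14.38] M [-0.467 -1.109 -0.095] g 0.184 yaw 8.280952460852257
cradle-frame tcp [-0.0112 -0.0014  0.1229] Fc [ 0.62 -1.61 14.38] Mc [-0.621 -1.031]
```

>>> {"name": "drive_tool", "arguments": {"moves": [[-1,[-0.0004,0,-0.0008],0],[-1,[0,0,0],0],[-1,[0,0,0],0]]}}

```text
t: 12.5
eef_pos: [0.518, -0.1707, 0.122]
ee_rot: [0.004, -0.072, 0.997, -0.001]
force: [0.6, -2.9, 12.9]
grip_width: 0.178
```

```bash
python3 st.py;python3 - <<'E'
from h import *
d=snap('wrist','w13'); cv2.imwrite('pics/w13c.png',cv2.resize(d['image'][140:290,180:470,::-1],None,fx=2.7,fy=2.7,interpolation=3))
E
```

```text
12.5 [ 0.51798 -0.17069  0.12198] F [ 0.62 -2.89 12.87] M [-0.622 -1.024 -0.081] g 0.178 yaw 8.278033323462179
cradle-frame tcp [-0.0118 -0.0013  0.122 ] Fc [ 0.2  -2.95 12.87] Mc [-0.762 -0.925]
```

View pics/w13c.png

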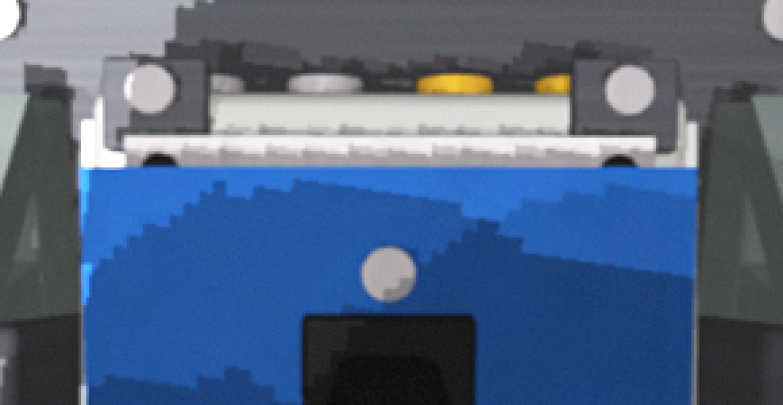

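```bash
python3 tilt.py 208.7 198.7 439.1 198.7; python3 tilt.py 210.2 202.5 438 202.5
```

```text
(array([0.00075792, 0.0012783 ]), np.float64(11.644260495048975), np.float64(-0.00021122247015151286), np.float64(2.80921733401212))
(array([0.00075792, 0.0012783 ]), np.float64(14.326127907166441), np.float64(-0.00012591811946975284), np.float64(4.127375686167366))
```

>>> {"name": "drive_tool", "arguments": {"moves": [[-1,[-0.0003,-0.0003,-0.0008],0],[-1,[0,0,0],0],[-1,[0,0,0],0]]}}

```text
t: 12.8
eef_pos: [0.5174, -0.1708, 0.121]
ee_rot: [0.003, -0.072, 0.997, -0.001]
force: [1.0, -1.1, 14.3]
grip_width: 0.18
```

```bash
python3 st.py
```

```text
12.8 [ 0.51739 -0.17084  0.121  ] F [ 0.98 -1.11 14.34] M [-0.276 -0.786 -0.081] g 0.18 yaw 8.272793430951035
cradle-frame tcp [-0.0124 -0.0014  0.121 ] Fc [ 0.81 -1.24 14.34] Mc [-0.386 -0.739]
```

>>> {"name": "drive_tool", "arguments": {"moves": [[-1,[-0.0003,-0.0003,-0.0006],0],[-1,[0,0,0],0],[-1,[0,0,0],0]]}}

```text
t: 13.05
eef_pos: [0.5175, -0.1709, 0.1207]
ee_rot: [0.004, -0.072, 0.997, -0.001]
force: [1.0, 1.0, 14.7]
grip_width: 0.182
```

```bash
python3 st.py;python3 - <<'E'
from h import *
d=snap('wrist','w14'); cv2.imwrite('pics/w14c.png',cv2.resize(d['image'][140:290,180:470,::-1],None,fx=2.7,fy=2.7,interpolation=3))
E
```

```text
13.05 [ 0.51747 -0.17093  0.1207 ] F [ 0.98  1.01 14.73] M [ 0.346 -0.849 -0.079] g 0.182 yaw 8.280377674062398
cradle-frame tcp [-0.0124 -0.0015  0.1207] Fc [ 1.11  0.86 14.73] Mc [ 0.222 -0.89 ]
```

View pics/w14c.png

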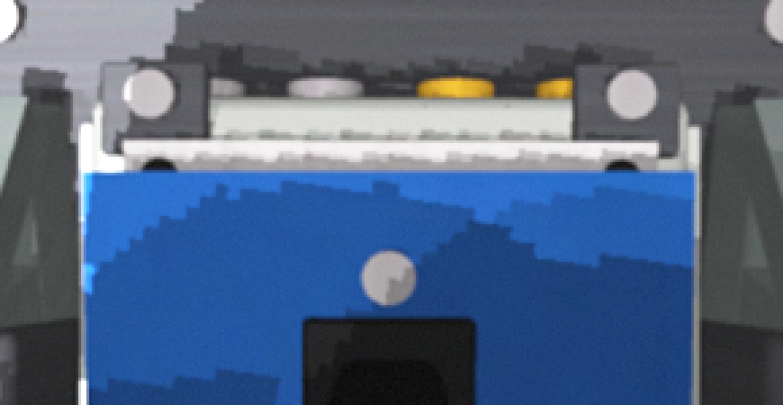

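>>> {"name": "drive_tool", "arguments": {"moves": [[-1,[0.0006,0,0.0006],0],[-1,[0,0,0],0],[-1,[0,0,0],0],[-1,[0,0,0],0]]}}

```text
t: 13.43
eef_pos: [0.5174, -0.1709, 0.1209]
ee_rot: [0.003, -0.072, 0.997, -0.001]
force: [-0.9, 0.2, 14.5]
grip_width: 0.182
```

```bash
python3 st.py
```

```text
13.4333 [ 0.51741 -0.17095  0.12093] F [-0.9   0.15 14.51] M [ 0.286 -0.487  0.006] g 0.182 yaw 8.269689086024048
cradle-frame tcp [-0.0124 -0.0015  0.1209] Fc [-0.87  0.28 14.51] Mc [ 0.214 -0.522]
```

>>> {"name": "drive_tool", "arguments": {"moves": [[-0.7,[0,0,0.0008],0],[-0.7,[0,0,0],0],[-0.7,[0,0,0],0],[-0.7,[0,0,0],0]]}}

```text
t: 13.77
eef_pos: [0.5174, -0.1709, 0.1214]
ee_rot: [0.003, -0.072, 0.997, -0.001]
force: [1.1, -1.3, 10.9]
grip_width: 0.177
```

```bash
python3 st.py
```

```text
13.7667 [ 0.51739 -0.1709   0.12141] F [ 1.12 -1.27 10.9 ] M [ 0.006 -0.792 -0.032] g 0.177 yaw 8.265908453822133
cradle-frame tcp [-0.0124 -0.0014  0.1214] Fc [ 0.93 -1.41 10.9 ] Mc [-0.107 -0.785]
```

>>> {"name": "drive_tool", "arguments": {"moves": [[-0.66,[0,0,0],0],[-0.66,[0,0,0],0],[-0.66,[0,0,0],0]]}}

```text
t: 14.02
eef_pos: [0.5174, -0.1709, 0.1214]
ee_rot: [0.003, -0.072, 0.997, -0.001]
force: [-0.1, -0.9, 11.3]
grip_width: 0.182
```

```bash
python3 st.py
```

```text
14.0167 [ 0.5174  -0.17092  0.12141] F [-0.09 -0.87 11.28] M [ 0.05  -0.782 -0.034] g 0.182 yaw 8.265473823052865
cradle-frame tcp [-0.0124 -0.0015  0.1214] Fc [-0.21 -0.84 11.28] Mc [-0.062 -0.781]
```

>>> {"name": "drive_tool", "arguments": {"moves": [[-0.64,[0,0,0],0],[-0.64,[0,0,0],0],[-0.64,[0,0,0],0]]}}

```text
t: 14.27
eef_pos: [0.5169, -0.1709, 0.121]
ee_rot: [0.003, -0.072, 0.997, -0.001]
force: [0.1, -1.2, 8.6]
grip_width: 0.185
```

```bash
python3 st.py
```

```text
14.2667 [ 0.51692 -0.17094  0.12103] F [ 0.05 -1.2   8.57] M [-0.171 -0.696  0.012] g 0.185 yaw 8.260736420739592
cradle-frame tcp [-0.0129 -0.0014  0.121 ] Fc [-0.12 -1.2   8.57] Mc [-0.269 -0.665]
```

>>> {"name": "drive_tool", "arguments": {"moves": [[-0.625,[0,0,0],0],[-0.625,[0,0,0],0],[-0.625,[0,0,0],0]]}}

```text
t: 14.52
eef_pos: [0.5145, -0.1707, 0.119]
ee_rot: [-0.0, -0.072, 0.997, -0.0]
force: [0.4, -0.7, 0.7]
grip_width: 0.181
```

```bash
python3 st.py
```

```text
14.5167 [ 0.5145  -0.17065  0.11904] F [ 0.41 -0.72  0.73] M [-0.497 -0.158 -0.043] g 0.181 yaw 8.20937530128277
cradle-frame tcp [-0.0153 -0.0008  0.119 ] Fc [ 0.3  -0.77  0.73] Mc [-0.515 -0.085]
```

```bash
python3 - <<'E'
from h import *
d=snap('wrist','w15'); cv2.imwrite('pics/w15c.png',cv2.resize(d['image'][140:440,180:470,::-1],None,fx=2,fy=2,interpolation=3))
d=snap('side','s15');cv2.imwrite('pics/s15b.png',cv2.resize(d['image'][80:260,290:470,::-1],None,fx=3.3,fy=3.3,interpolation=3))
E
```

```text
(no output)
```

View pics/w15c.png

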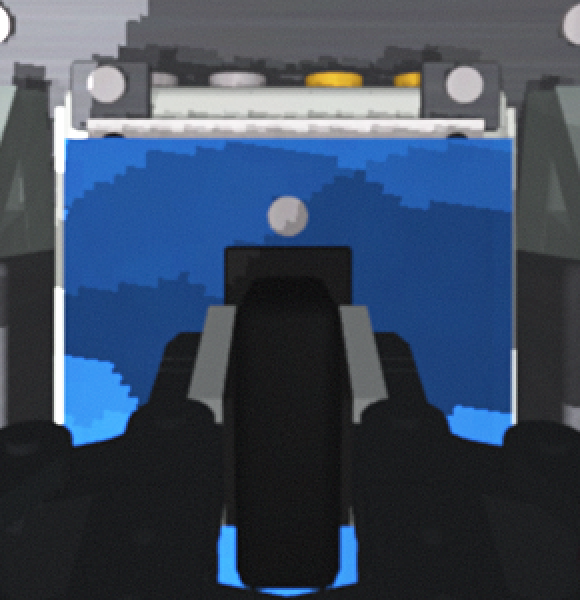

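View pics/s15b.png

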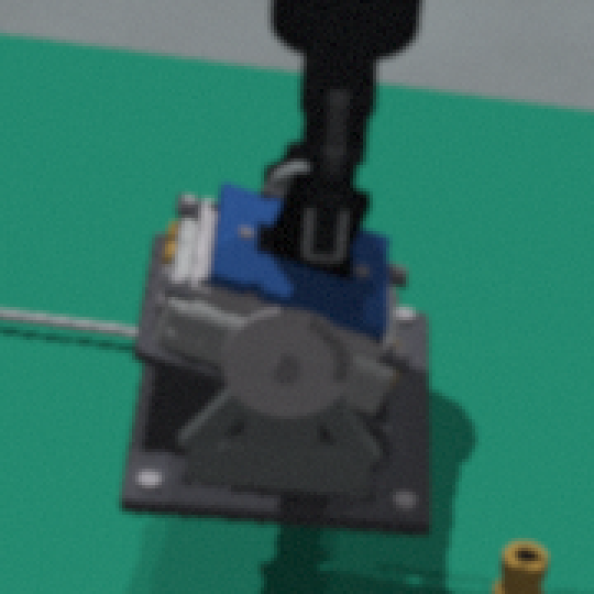

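```bash
cat > place.py <<'E'
from h import *
from scipy.optimize import least_squares
import sys
def place(d,c1,c2,extra=None):
  for tdeg in (14,15,16,17):
    t=np.radians(tdeg); ey=np.array([-np.sin(.1431),np.cos(.1431),0]); ex0=np.array([np.cos(.1431),np.sin(.1431),0])
    ex=ex0*np.cos(t)+np.array([0,0,np.sin(t)]); n=-ex0*np.sin(t)+np.array([0,0,np.cos(t)]); P0=np.array([.5297,-.1676,.1])
    def f(p):
        s,y,w=p; a=np.cos(w)*ex+np.sin(w)*ey; b=-np.sin(w)*ex+np.cos(w)*ey; C=P0+s*ex+y*ey+.0137*n
        return (proj(d,np.array([C-.05*a-.046*b,C-.05*a+.046*b]))-np.array([c1,c2])).ravel()
    q=least_squares(f,[0,0,0],x_scale=[.01,.01,.1]); print(tdeg,np.round(q.x[:2]*1000,2),'mm yaw',np.round(np.degrees(q.x[2]),2),'res',np.round(q.fun,2), end=' ')
    H=np.array([P0+a*ex+b*ey for a,b in[(-.0501,-.0381),(-.0501,.0381)]]); print('holes',np.round(proj(d,H),1).tolist())
if __name__=='__main__':
    a=list(map(float,sys.argv[2:])); place(load(sys.argv[1]),a[:2],a[2:])
E
python3 place.py w15 212.5 209 436.6 208.8
python3 - <<'E'
from h import *
d=load('w15');cv2.imwrite('pics/w15d.png',cv2.resize(d['image'][165:235,200:450,::-1],None,fx=3.2,fy=3.2,interpolation=3))
E
```

```text
14 [-1.53  0.5 ] mm yaw 0.05 res [-1.41  0.02  1.41  0.01] holes [[236.7, 213.4], [410.1, 213.4]]
15 [-1.34  0.5 ] mm yaw 0.05 res [-0.8   0.01  0.8   0.  ] holes [[237.1, 213.5], [409.7, 213.5]]
16 [-1.16  0.5 ] mm yaw 0.05 res [-0.19  0.    0.19  0.  ] holes [[237.5, 213.6], [409.3, 213.6]]
17 [-1.   0.5] mm yaw 0.05 res [ 0.41  0.   -0.41  0.  ] holes [[238.0, 213.8], [408.9, 213.8]]
```

View pics/w15d.png

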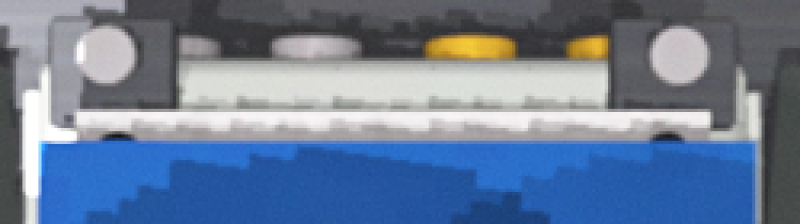

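The plate now lies flush under the loosened pads. The wrist fit gives it within about 1 mm of centre, with yaw 0.05° and tilt about 16°. I recentre the fingers on the grip while they are loose, then close again.

>>> {"name": "drive_tool", "arguments": {"moves": [[-0.625,[0.001,0,0.0003],0],[-0.625,[0.001,0,0.0003],0],[-0.625,[0.0007,0,0.0002],0],[-0.625,[0,0,0],0],[-0.625,[0,0,0],0]]}}

```text
t: 15.03
eef_pos: [0.5171, -0.1704, 0.1198]
ee_rot: [-0.0, -0.072, 0.997, 0.0]
force: [-0.5, 1.3, -0.8]
grip_width: 0.185
```

```bash
python3 st.py;python3 - <<'E'
from h import *
d=snap('wrist','w16'); cv2.imwrite('pics/w16d.png',cv2.resize(d['image'][165:235,200:450,::-1],None,fx=3.2,fy=3.2,interpolation=3))
E
```

```text
15.0333 [ 0.5171  -0.17038  0.11983] F [-0.48  1.34 -0.82] M [0.369 0.165 0.043] g 0.185 yaw 8.208572972717372
cradle-frame tcp [-0.0127 -0.0009  0.1198] Fc [-0.28  1.4  -0.82] Mc [0.388 0.111]
```

View pics/w16d.png

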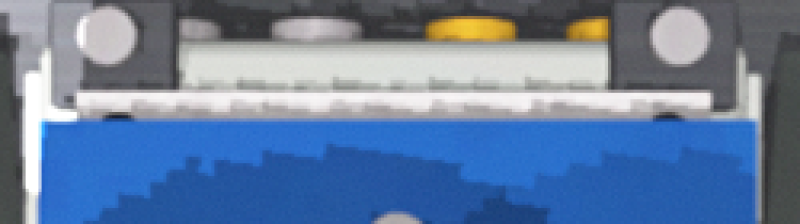

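>>> {"name": "drive_tool", "arguments": {"moves": [[-1,[0,0,0],0],[-1,[0,0,0],0],[-1,[0,0,0],0]], "grip_force": 30}}

```text
t: 15.33
eef_pos: [0.5171, -0.1706, 0.12]
ee_rot: [-0.0, -0.072, 0.997, 0.0]
force: [-1.5, -0.1, -1.5]
grip_width: 0.188
```

```bash
python3 st.py
```

```text
15.3333 [ 0.51714 -0.17058  0.11999] F [-1.53 -0.05 -1.54] M [ 0.214  0.194 -0.033] g 0.188 yaw 8.210670704267992
cradle-frame tcp [-0.0126 -0.0011  0.12  ] Fc [-1.52  0.16 -1.54] Mc [0.24  0.162]
```

>>> {"name": "drive_tool", "arguments": {"moves": [[-1,[-0.0003,0,0.001],0],[-1,[-0.0003,0,0.001],0],[-1,[0.001,-0.0004,0.0003],0],[-1,[0,0,0],0],[-1,[0,0,0],0]]}}

```text
t: 15.75
eef_pos: [0.5177, -0.171, 0.1224]
ee_rot: [0.0, -0.072, 0.997, -0.0]
force: [0.2, -0.1, -2.5]
grip_width: 0.188
```

```bash
python3 st.py;python3 - <<'E'
from h import *
d=snap('wrist','w17'); cv2.imwrite('pics/w17d.png',cv2.resize(d['image'][165:235,200:450,::-1],None,fx=3.2,fy=3.2,interpolation=3))
d=snap('side','s17');cv2.imwrite('pics/s17b.png',cv2.resize(d['image'][80:260,290:470,::-1],None,fx=3.3,fy=3.3,interpolation=3))
E
```

```text
15.75 [ 0.51773 -0.17105  0.12239] F [ 0.19 -0.07 -2.5 ] M [ 0.013  0.062 -0.01 ] g 0.188 yaw 8.209354125067811
cradle-frame tcp [-0.0121 -0.0016  0.1224] Fc [ 0.17 -0.1  -2.5 ] Mc [0.022 0.059]
```

View pics/w17d.png

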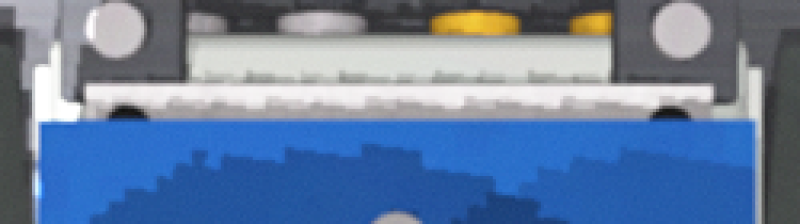

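View pics/s17b.png

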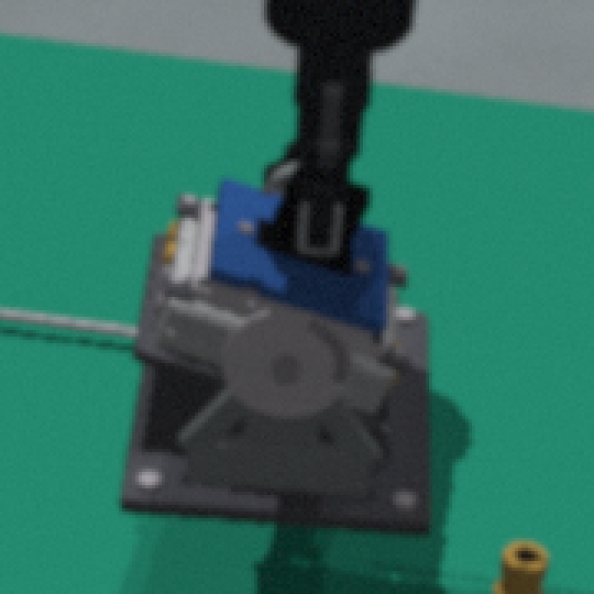

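>>> {"name": "drive_tool", "arguments": {"moves": [[-1,[0.0003,0,-0.001],0],[-1,[0.0003,0,-0.001],0],[-1,[0,0,0],0],[-1,[0,0,0],0]]}}

```text
t: 16.18
eef_pos: [0.5183, -0.171, 0.1204]
ee_rot: [-0.0, -0.072, 0.997, -0.0]
force: [0.9, -0.5, -0.7]
grip_width: 0.183
```

```bash
python3 st.py
```

```text
16.1833 [ 0.5183  -0.17099  0.12036] F [ 0.93 -0.52 -0.7 ] M [0.008 0.044 0.031] g 0.183 yaw 8.213735665027277
cradle-frame tcp [-0.0116 -0.0017  0.1204] Fc [ 0.84 -0.65 -0.7 ] Mc [0.014 0.043]
```

>>> {"name": "drive_tool", "arguments": {"moves": [[-1,[0.0002,0,-0.0007],0],[-1,[0,0,0],0],[-1,[0,0,0],0]]}}

```text
t: 16.43
eef_pos: [0.5184, -0.171, 0.1199]
ee_rot: [0.0, -0.072, 0.997, -0.0]
force: [-2.5, 1.9, 1.3]
grip_width: 0.183
```

```bash
python3 st.py
```

```text
16.4333 [ 0.51842 -0.171    0.11995] F [-2.55  1.85  1.29] M [ 0.346  0.675 -0.054] g 0.183 yaw 8.21776296524032
cradle-frame tcp [-0.0114 -0.0017  0.1199] Fc [-2.26  2.2   1.29] Mc [0.439 0.618]
```

>>> {"name": "drive_tool", "arguments": {"moves": [[-1,[0.0001,0.0002,-0.0004],0],[-1,[0,0,0],0],[-1,[0,0,0],0]]}}

```text
t: 16.68
eef_pos: [0.5186, -0.171, 0.1197]
ee_rot: [0.0, -0.072, 0.997, -0.0]
force: [-3.0, 0.1, 4.1]
grip_width: 0.182
```

```bash
python3 st.py
```

```text
16.6833 [ 0.51855 -0.17097  0.11966] F [-3.02  0.15  4.1 ] M [0.151 1.098 0.049] g 0.182 yaw 8.220194361867101
cradle-frame tcp [-0.0113 -0.0017  0.1197] Fc [-2.96  0.57  4.1 ] Mc [0.306 1.066]
```

>>> {"name": "drive_tool", "arguments": {"moves": [[-1,[0.0001,0.0001,-0.0004],0],[-1,[0,0,0],0],[-1,[0,0,0],0]]}}

```text
t: 16.93
eef_pos: [0.5186, -0.1709, 0.1194]
ee_rot: [0.0, -0.072, 0.997, -0.0]
force: [-3.5, 0.9, 6.9]
grip_width: 0.185
```

```bash
python3 st.py
```

```text
16.9333 [ 0.5186  -0.17093  0.11945] F [-3.5   0.87  6.88] M [ 0.095  1.371 -0.033] g 0.185 yaw 8.219157780842046
cradle-frame tcp [-0.0112 -0.0016  0.1194] Fc [-3.34  1.36  6.88] Mc [0.29  1.344]
```

```bash
cat > avg.py <<'E'
from h import *
import sys
F=[];M=[]
for i in range(int(sys.argv[1])):
    get_image('side'); o=bot.observe(); F.append(o['force']);M.append(o['moment']);p=o['eef_pos']
c,s=np.cos(.1431),np.sin(.1431); A=np.array([[c,s,0],[-s,c,0],[0,0,1]])
F=np.array(F)@A.T;M=np.array(M)@A.T
f=F.mean(0);m=M.mean(0);print(o['t'],'F',np.round(f,2),'sem',np.round(F.std(0)/len(F)**.5,2),'M',np.round(m,3),np.round(M.std(0)/len(M)**.5,3))
f=f-[0,0,-2.4];m=m-[.02,.05,0]
for h in (.355,.369,.383): print(h,'CoP rel seal centre mm: x',round(1000*((-m[1]-h*f[0])/f[2]-.0115),1),'y',round(1000*((m[0]-h*f[1])/f[2]-.001),1))
print('Fn',f[0]*-.276+f[2]*.961,'Ft',f[0]*.961+f[2]*.276, p)
E
python3 avg.py 12
```

```text
17.5333 F [-3.75  0.72  6.7 ] sem [0.18 0.12 0.17] M [ 0.326  1.333 -0.023] [0.006 0.007 0.008]
0.355 CoP rel seal centre mm: x -6.0 y 4.6
0.369 CoP rel seal centre mm: x -0.3 y 3.4
0.383 CoP rel seal centre mm: x 5.5 y 2.3
Fn 9.779202757306642 Ft -1.0965060615987143 [ 0.51860114 -0.17094921  0.11946924]
```

>>> {"name": "drive_tool", "arguments": {"moves": [[-1,[0,0.0001,-0.0002],0],[-1,[0,0,0],0],[-1,[0,0,0],0],[-1,[0,0,0],0]]}}

```text
t: 17.87
eef_pos: [0.5186, -0.1709, 0.1194]
ee_rot: [0.0, -0.072, 0.997, -0.0]
force: [-3.6, 0.1, 8.1]
grip_width: 0.182
```

```bash
python3 avg.py 12; python3 - <<'E'
from h import *
d=snap('wrist','w18'); cv2.imwrite('pics/w18d.png',cv2.resize(d['image'][165:235,200:450,::-1],None,fx=3.2,fy=3.2,interpolation=3))
d=snap('side','s18');e=snap('scene','c18')
a=cv2.resize(d['image'][100:260,300:460,::-1],None,fx=2.5,fy=2.5,interpolation=3);b=cv2.resize(e['image'][220:380,135:295,::-1],None,fx=2.5,fy=2.5,interpolation=3)
cv2.imwrite('pics/f18.png',np.hstack([a,b]));cv2.imwrite('pics/c18f.png',e['image'][:,:,::-1])
E
```

```text
18.4667 F [-3.98  0.84  7.67] sem [0.13 0.16 0.16] M [ 0.218  1.434 -0.024] [0.009 0.006 0.007]
0.355 CoP rel seal centre mm: x -8.5 y -10.9
0.369 CoP rel seal centre mm: x -2.9 y -12.0
0.383 CoP rel seal centre mm: x 2.6 y -13.2
Fn 10.77571018080458 Ft -1.049361950176725 [ 0.51863211 -0.17092808  0.11937957]
```

View pics/w18d.png

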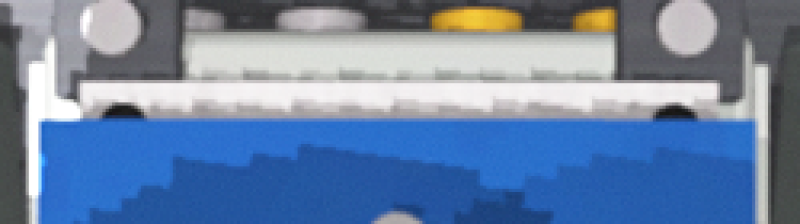

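View pics/f18.png

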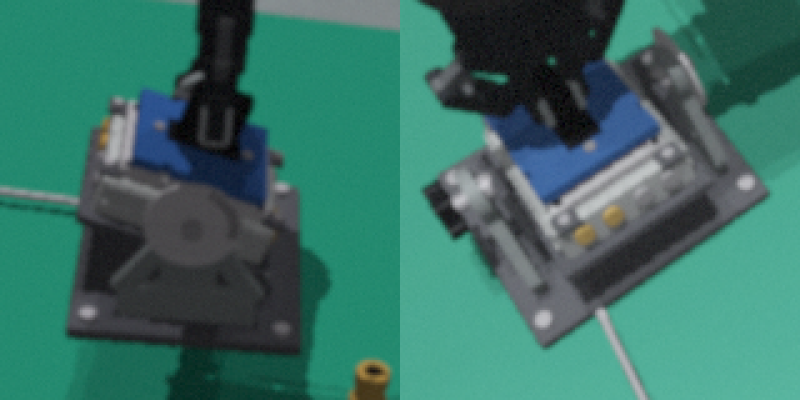

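View pics/c18f.png

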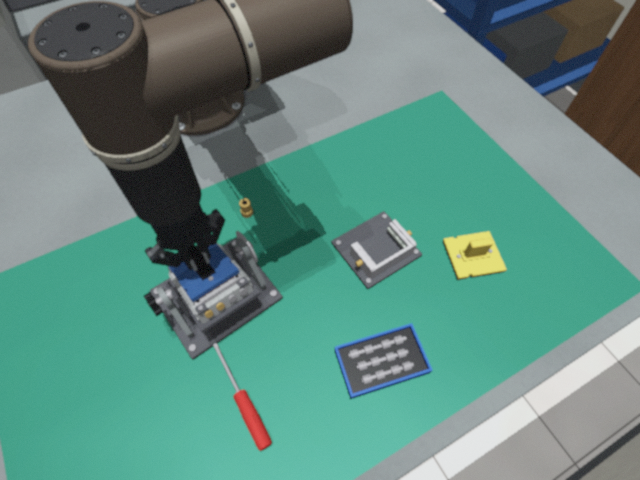

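```bash
python3 place.py w18 212.5 202.6 436 202.6; python3 avg.py 12
```

```text
14 [-0.07 -0.55] mm yaw 0.01 res [-2.25  0.03  2.25  0.03] holes [[238.3, 204.3], [412.6, 204.3]]
15 [ 0.11 -0.54] mm yaw 0.01 res [-1.65  0.01  1.65  0.01] holes [[238.7, 204.4], [412.2, 204.4]]
16 [ 0.28 -0.54] mm yaw 0.01 res [-1.05  0.    1.05  0.  ] holes [[239.2, 204.5], [411.7, 204.6]]
17 [ 0.43 -0.54] mm yaw 0.01 res [-0.46 -0.    0.46 -0.  ] holes [[239.6, 204.7], [411.3, 204.8]]
19.2167 F [-3.95  0.57  7.7 ] sem [0.08 0.13 0.13] M [ 0.224  1.426 -0.023] [0.01  0.011 0.01 ]
0.355 CoP rel seal centre mm: x -9.1 y -1.0
0.369 CoP rel seal centre mm: x -3.6 y -1.7
0.383 CoP rel seal centre mm: x 1.9 y -2.5
Fn 10.791378862038332 Ft -1.0060491016286925 [ 0.51861254 -0.17093335  0.11936787]
```

The plate is centred to about 0.6 mm and square, with the load central and steady. Handing in.

```bash
python3 - <<'E'
from h import *
print(bot.job_done())
E
```

```text
the job is handed in; nothing more can be done
None
```

The blanking plate is seated seal down on the port face, still gripped at 30 N and pressed flush. I handed the job in at about 19 s.

I pulled the plate straight out of the dock and carried it over. I touched its uphill seal edge on the face and let it swing in the fingers until it lay flat. The pads resisted the swing, which left the load uneven, so I did three things:
- **Loosening:** I opened the pads slightly, with the fingers still round the grip, so the plate could settle on the face.
- **Recentring:** I moved the fingers back to the middle of the grip, gripped again, and lifted about 2 mm to centre the plate.
- **Pressing:** I then pressed along the face normal.

Last checks:
- **Placement:** about 0.3 mm (up the slope) and 0.5 mm (across) off centre and 0.01° off square, by the wrist camera (calibration good to about 2 mm).
- **Force:** about 10.8 N at the seal, of which about 8.5 N is the arm's push and the rest the plate's weight. It held steady over two readings.
- **Evenness:** the centre of pressure was 2–9 mm from the seal centre along the slope, depending on the assumed sensor height. Across the face, two of the last three averages gave 2–5 mm and one gave about 12 mm, which I put down to force noise.
- **Tilt:** the estimates did not quite agree. The first camera fits gave 14–16.5° and the settled plate about 16°, and the last picture fitted 17° best.
- **Bystanders:** the coupling, tray, screwdriver and yellow plate stand where they were in the last scene picture.

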